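# Grade the washed filler plugs on the tipping sorter

### The arm

A 7-joint arm with a two-finger parallel gripper is mounted at the origin on the work surface. World frame = base frame: x ahead of the robot, y to its left, z up, the work surface at z = 0. Lengths are in m, angles in rad, forces in N, time in s.
With the tool pointing down it reaches from about 0.425 to 0.825 m from the base axis. Payload 3.6 kg.
Tool frame: the origin (TCP) lies on the centre line of the jaws, within the pads' length; the fingertips stand 8 mm ahead of it and the grasp point (between the pads) lies 11 mm behind it (tips_ahead is the distance from the TCP to the fingertips, in m); x points along the fingers, z is the direction in which the jaws open and shut, and the axes are right-handed (so a half turn about x gives the same grasp; the last joint's range is limited). The gripper opens to 93 mm and grips with 3 to 60 N. Pads are 15 mm wide; open, the fingers measure 128 mm over their backs; the gripper's body (75 mm by 188 mm) begins 65 mm behind the grasp point.
Start: joints at [1.234, 0.615, -0.013, 1.423, 0.008, 1.103, -0.04], TCP at [0.198, -0.619, 0.205] pointing down, gripper open.
Joint ranges: [-3.12, 3.12], [-0.3, 2.06], [-1.34, 1.32], [0.26, 2.42], [-1.36, 4.5], [0.01, 1.98], [-2.84, 2.84]. Speed limits (rad/s): [2.79, 2.79, 3.14, 3.14, 3.14, 3.14, 3.14].

### API

Orientations are given as a rotation vector (axis times angle).
In Python, from station import * gives the robot as it stands.
- The arm moves only by the tool servo_tool, never from a script. Its argument "deltas" is a list of rows, each a list of 3 entries, a list of its own where there are three numbers: the shift along the tool's x, y, z in mm, then the turn, a rotation vector about the tool's x, y, z in degrees, then the opening, from 0 (shut) to 1 (fully open). A call has exactly 10 rows; each row shifts and turns the pose as measured when the row begins, along the tool's axes as they then stand; what a row does not reach is not made up. A row lasts 1/8 s, in which the tool goes at most 62.5 mm and 10.7 degrees, less where a joint would pass 70% of its speed; a pose out of reach is approached as far as the arm can. A call is refused whole if a number of a shift passes 62.5 or a number of a turn 10.7, either way. A call with a gripper value outside its range is refused whole. The fingers move at their own pace and stop on an object; the grip force is fixed at half the most. Time passes only in rows, so rows that do not move let the fingers close, or fill a call up. It gives the time, the measured TCP pose, the force and the opening at its end, in the units of the state.
- state(): the state, without advancing time (a new reading comes with each control period).
- snapshot(name): name is "scene" or "top" or "wrist"; returns a dict with "pixels" (400x640x3 uint8, red, green, blue), "intrinsics" (3x3 intrinsics, pixels), "rvec" (rotation vector, rad) and "tvec" (3), from world to camera coordinates, as OpenCV has them; the wrist camera has in their place "hand_eye" (4x4, takes a point from camera to tool coordinates, whose origin is the TCP and whose axes are the tool frame's). Camera axes: x right, y down, z forward; pixel columns grow to the right and rows downward; lengths in m; the calibration is good to about 2 mm. A picture is of the moment at which its call begins: read the wrist's pose just before it. There is no depth.
- sign_off(): hands the job in, once; it reports no verdict.
Trained networks look in the newest picture that a camera, given by its name, has taken for a name from the list of things; names that differ only in an ending like _2 or _b are one class to them, and where a whole thing is asked for, a point or a joint stands for the part that bears it (a point fixed in the world has none). Each returns a list of dicts, best first, with "confidence" (0 to 1); they miss things now and then, are a little off and sometimes report something else, mostly with a low value. They report only what shows in the picture. A call takes as long as a camera call.
- silhouettes(camera, name): "region" (400x640 bool, what is visible of it) and "bbox" ([centre column, centre row, width, height] in pixels, round what is visible of it).
- tip_of(camera, name): "position" ([row, column] in pixels: a listed point, or the origin of a listed thing).
The state is a dict: "clock": time; "joints": joint angles; "qd": joint speeds; "tau": joint torques, N m; "tcp_pos": TCP position; "eef_rot": TCP orientation; "contact_force": force on the tool from outside, world axes, zero at the start; "torque": the same for the moment, N m; "gripper_width": opening from 0.0 (shut) to 1.0 (fully open).
Only numpy, scipy, OpenCV 4.12 (cv2) and the standard library are available. Lean on these libraries where they do the work, as an engineer would, in place of code of your own. Each camera call takes 0.05 s, during which the arm holds its last target.

### The job

Lay all three loose plugs (yellow, blue, red) flat in the sorter's tipping tray, then lift the tray by its red handle so that they slide down the ramp and each lodges fully in the hole of its own size. Finally lower the tray back down to its rest without letting it drop, and leave the bowl, bottle and scraper where they are.

Things in the scene. Friction and masses are not known exactly. Their poses are not given: they have to be found in the camera images.
- plug_small_center (a point): centre (half-way up) of the small plug: a yellow plastic disc lying flat, 30 mm across, 12 mm thick, slippery on the sorter's metal (friction about 0.2)
- plug_medium_center (a point): centre (half-way up) of the medium plug: a blue plastic disc lying flat, 42 mm across, 12 mm thick, slippery on the sorter's metal (friction about 0.2)
- plug_large_center (a point): centre (half-way up) of the large plug: a red plastic disc lying flat, 54 mm across, 12 mm thick, slippery on the sorter's metal (friction about 0.2)
- hole_small (a point): where the centre of the small plug lies when it is seated in the small round hole (37 mm across, 14 mm deep, closed at the bottom) of the sorter's ramp; the plug may lie up to 4 mm off it. Holes follow one another down the ramp: small, medium, large, along the rail
- hole_medium (a point): where the centre of the medium plug lies when it is seated in the medium round hole (49 mm across, 14 mm deep, closed at the bottom) of the sorter's ramp; the plug may lie up to 4 mm off it. Holes follow one another down the ramp: small, medium, large, along the rail
- hole_large (a point): where the centre of the large plug lies when it is seated in the large round hole (61 mm across, 14 mm deep, closed at the bottom) of the sorter's ramp; the plug may lie up to 4 mm off it. Holes follow one another down the ramp: small, medium, large, along the rail
- sorter_hinge (a point): middle of the hinge line between tray and ramp, 125 mm above the bench. Its frame is that of the fixed sorter, upright: z up, +y level towards the tray and its handle, -y down the ramp, +x across towards the guide rail. Yaw 20 to 46 degrees. Tray and ramp lean 10 degrees sideways about y: their +x (rail) side is the lower
- tray_floor (a point): point on the tipping tray's floor, mid-width, 90 mm uphill of the hinge. Frame moves with the tray: y uphill, x across to the low side, z out of the floor. At rest level along y, leaning 10 degrees sideways. Floor x -49 to +45 mm, y -90 (open, hinge) to +90 (end wall, 22 mm high); 8 mm wall on the +x side, none at -x. The plugs fit one behind another
- tray_handle (a point): middle of the tray's handle: red round bar 14 mm thick, 86 mm long, along the tray's x, 230 mm from the hinge, 15 mm above the floor's plane, 140 mm above the bench at rest; 38 mm free between bar and end wall; two flat arms 70 mm apart hold it. Pinch it from above and lift: it follows a circle about the hinge line and may turn between the fingers
- tray (a joint): tilt of the tray about the hinge line, rad: 0 at rest, growing as the handle is lifted, at most 0.8. From about 0.2 to 0.3 plugs slide off onto the ramp, by 0.6 all have. The 0.35 kg tray falls back when let go, so lower it by the handle
- bowl: shallow stainless steel bowl, 120 mm across, 50 mm high, a bystander; origin at its underside's centre
- sanitiser: white plastic bottle, blue cap, 60 mm across, 160 mm high, a bystander; origin at its underside's centre
- scraper: flat metal scraper with a wooden handle lying on the bench, about 250 mm long, a bystander; origin near its middle
- plug_small: the small plug as a whole; origin at its underside's centre
- plug_medium: the medium plug as a whole; origin at its underside's centre
- plug_large: the large plug as a whole; origin at its underside's centre
- sorter: fixed steel sorter, origin on the bench under the hinge middle. Ramp: falls 20 degrees along -y from the hinge, 90 mm wide, 236 mm long, 14 mm guide rail on the low +x side, end stop. Plugs slide along the rail; bigger ones pass over smaller holes. Plugs that come fast or push each other may overshoot: a slow tip (0.2 to 0.3 rad/s) is reliable, a jerk is not

How it is judged:
On the way, in this order (a step that is already met when the one before it is completed fails the run):
1. all three plugs lie in the tray, let go, with the tray at rest (value of joint tray below 0.05 rad and x of plug_small_center in the frame of tray_floor between -0.05 and 0.048 m and y of plug_small_center in the frame of tray_floor between -0.09 and 0.095 m and z of plug_small_center in the frame of tray_floor between 0 and 0.02 m and contact force between the fingers and plug_small below 0.2 N and x of plug_medium_center in the frame of tray_floor between -0.05 and 0.048 m and y of plug_medium_center in the frame of tray_floor between -0.09 and 0.095 m and z of plug_medium_center in the frame of tray_floor between 0 and 0.02 m and contact force between the fingers and plug_medium below 0.2 N and x of plug_large_center in the frame of tray_floor between -0.05 and 0.048 m and y of plug_large_center in the frame of tray_floor between -0.09 and 0.095 m and z of plug_large_center in the frame of tray_floor between 0 and 0.02 m and contact force between the fingers and plug_large below 0.2 N), for 0.2 s.
2. the tray is tipped up by its handle (value of joint tray above 0.2 rad), for 0.1 s.
At the end, for the whole second after the job is handed in: each plug lies still in the hole of its own size (its centre within 8 mm of the seated point, so fully in) and the tray is back down at its rest (within 0.05 rad) (distance between plug_small_center and hole_small below 0.008 m and distance between plug_medium_center and hole_medium below 0.008 m and distance between plug_large_center and hole_large below 0.008 m and linear speed of each of plug_small, plug_medium, plug_large below 0.02 m/s and value of joint tray below 0.05 rad); the robot touches nothing.
It fails at once if the bowl, bottle or scraper is moved by more than 30 mm (distance of any of bowl, sanitiser, scraper from where it was at the start of the episode above 0.03 m).
It fails at once if the tray is let drop (falls back faster than 3 rad/s) (velocity of joint tray below -3 rad/s).
It also fails if it takes over 72 s, if anything falls off the work surface, if the arm or the gripper's body presses on something with over 40 N, if the wrist force passes 120 N, or if a joint passes its speed limit or range.

## Working session

There is one attempt and no reset: what is moved stays moved. The work goes in short steps, Python scripts to look and compute and a tool call to move; the robot and the scene stay as the last step left them, time stands still between calls to the robot, and variables do not carry over. Pictures are saved under pics/ and viewed, and the job is handed in when it is done.

Besides the shell and the picture viewer there is one more tool, called after "Request:" as name([rows], argument=value, ...), one row to a line, values as JSON. servo_tool: Moves the arm, as the interface text tells. Its arguments: {"type":"object","properties":{"deltas":{"type":"array"}},"required":["deltas"]}

```bash
mkdir -p pics; ls
cat > h.py <<'E'
from station import *
import numpy as np, cv2
from scipy.spatial.transform import Rotation as R
def save(n,f):
    s=snapshot(n); cv2.imwrite('pics/'+f,s['pixels'][:,:,::-1].copy()); return s
E
python3 - <<'E'
from h import *
st=state(); print(st)
for n in ['scene','top','wrist']:
    s=save(n,n+'0.png')
    print(n,s['intrinsics'],s.get('rvec'),s.get('tvec'),s.get('hand_eye'))
E
```

```text
pics
{'clock': 0.0, 'joints': array([ 1.23451888,  0.6158878 , -0.01257858,  1.42487341,  0.00811637,
        1.10340655, -0.04040469]), 'qd': array([ 0.00163625,  0.00072373, -0.00094275,  0.00065743,  0.00131252,
       -0.00023826,  0.00139931]), 'tau': array([-3.81816726e-04, -4.58927929e+01,  2.09324341e-01, -1.65743494e+01,
       -6.08885475e-02,  2.05297570e-02,  2.36536134e-04]), 'tcp_pos': array([ 0.19788437, -0.618287  ,  0.20431018]), 'eef_rot': array([ 0.97949485,  1.34212177, -0.97712293]), 'contact_force': array([ 0.62921916,  1.08465686, -1.0386969 ]), 'torque': array([-0.00676174, -0.03550525,  0.02526967]), 'gripper_width': 0.9967570247103872}
scene [[504.59257513   0.         323.39943532]
 [  0.         504.59257513 200.0430199 ]
 [  0.           0.           1.        ]] [ 2.04872538  0.93031868 -0.44936721] [-0.39931509 -0.21185763  1.94676388] None
top [[477.99928726   0.         324.88566942]
 [  0.         477.99928726 193.11313917]
 [  0.           0.           1.        ]] [ 2.16654906 -2.19011239  0.06630408] [-0.00647443  0.61934043  1.30360266] None
wrist [[345.06592484   0.         314.1531061 ]
 [  0.         345.06592484 196.63701775]
 [  0.           0.           1.        ]] None None [[ 8.89909919e-04 -2.95690059e-01  9.55283517e-01 -1.78742247e-01]
 [ 3.56137774e-04 -9.55283741e-01 -2.95690460e-01  8.29924826e-02]
 [ 9.99999541e-01  6.03350419e-04 -7.44810077e-04 -1.20361051e-03]
 [ 0.00000000e+00  0.00000000e+00  0.00000000e+00  1.00000000e+00]]
```

View pics/top0.png

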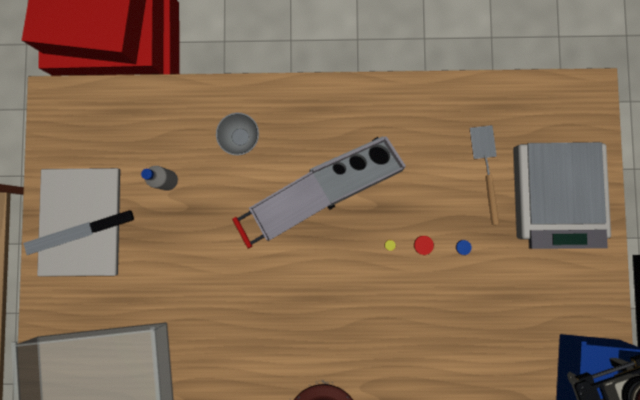

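View pics/scene0.png

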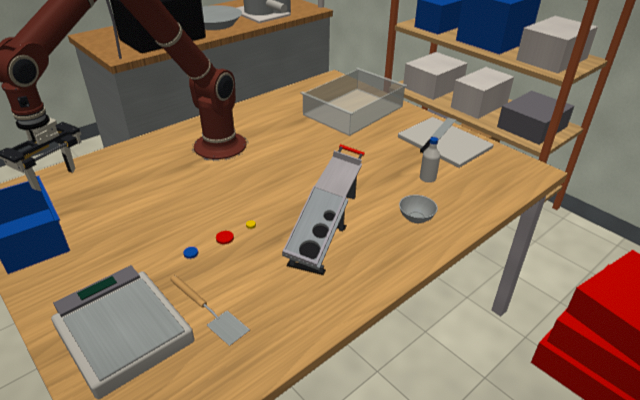

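View pics/wrist0.png

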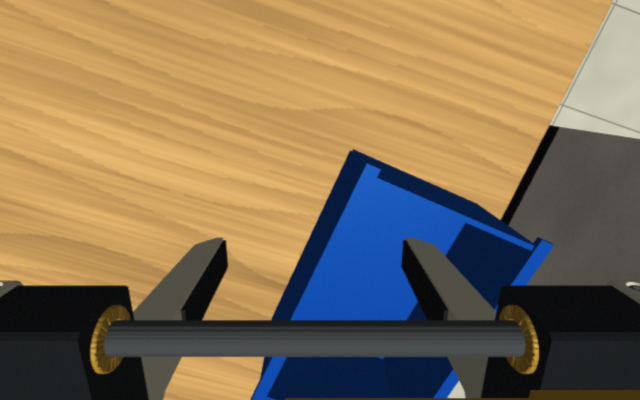

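Run:
```python
from h import *
for c in ['top','scene']:
  snapshot(c)
  for n in ['plug_small_center','plug_medium_center','plug_large_center','hole_small','hole_medium','hole_large','sorter_hinge','tray_floor','tray_handle','bowl','sanitiser','scraper']:
    print(c,n,[(np.round(d['position'],1),round(d['confidence'],2)) for d in tip_of(c,n)[:2]])
```

```text
top plug_small_center [(array([244.5, 424.1]), 0.72), (array([245.7, 389.9]), 0.63)]
top plug_medium_center [(array([246.2, 463.5]), 0.65), (array([246.6, 390.8]), 0.6)]
top plug_large_center [(array([244.7, 425.8]), 0.88), (array([186.7, 322.9]), 0.54)]
top hole_small [(array([170. , 340.1]), 0.85)]
top hole_medium [(array([160.7, 356.2]), 0.79)]
top hole_large [(array([154.9, 377.4]), 0.56)]
top sorter_hinge [(array([245.7, 423.4]), 0.69), (array([185.5, 322.2]), 0.68)]
top tray_floor [(array([204. , 289.8]), 0.59)]
top tray_handle [(array([232.8, 241.5]), 0.96), (array([247.5, 460.3]), 0.59)]
top bowl [(array([135. , 236.8]), 0.6)]
top sanitiser [(array([179.3, 164.4]), 0.75)]
top scraper [(array([174.1, 488.2]), 0.85)]
scene plug_small_center [(array([225.2, 250.5]), 0.63)]
scene plug_medium_center [(array([250.4, 190. ]), 0.44), (array([149.7, 350.6]), 0.3)]
scene plug_large_center [(array([238.9, 221.3]), 0.5)]
scene hole_small [(array([213.3, 328.2]), 0.88)]
scene hole_medium [(array([230.7, 320.1]), 0.65)]
scene hole_large [(array([250.5, 312.1]), 0.93), (array([223.6, 253.5]), 0.28)]
scene sorter_hinge [(array([191.2, 330.7]), 0.78)]
scene tray_floor [(array([175.7, 337.4]), 0.85), (array([223.4, 250.8]), 0.49)]
scene tray_handle [(array([152.7, 350.1]), 0.83)]
scene bowl [(array([220.4, 416.7]), 0.62)]
scene sanitiser [(array([178.9, 427.5]), 0.9)]
scene scraper [(array([307.6, 206.2]), 0.63)]
```

```bash
cat >> h.py <<'E'
def cam(s):
    Rm=cv2.Rodrigues(np.array(s['rvec'],float))[0]; return s['intrinsics'],Rm,np.array(s['tvec']).ravel()
def ray_plane(s,uv,z):
    K,Rm,t=cam(s); d=Rm.T@(np.linalg.inv(K)@np.array([uv[0],uv[1],1.])); c=-Rm.T@t
    return c+d*(z-c[2])/d[2]
def wristcam(s,st):
    "returns camera pose (Rwc, c)"
    Rt=R.from_rotvec(st['eef_rot']).as_matrix(); H=np.array(s['hand_eye'])
    return Rt@H[:3,:3], Rt@H[:3,3]+st['tcp_pos']
def wray(s,st,uv,z):
    A,c=wristcam(s,st); d=A@(np.linalg.inv(s['intrinsics'])@np.array([uv[0],uv[1],1.]))
    return c+d*(z-c[2])/d[2]
def blobs(px):
    h=cv2.cvtColor(px,cv2.COLOR_RGB2HSV); H,S,V=h[...,0],h[...,1],h[...,2]
    return {'yellow':(H>24)&(H<35)&(S>170)&(V>100),'blue':(H>105)&(H<125)&(S>150)&(V>60),'red':((H<4)|(H>176))&(S>190)&(V>80)}
E
python3 - <<'E'
from h import *
from scipy.optimize import least_squares
S={c:snapshot(c) for c in ['top','scene']}
for c in S:
  for k,m in blobs(S[c]['pixels']).items():
    n,l,stt,cen=cv2.connectedComponentsWithStats(m.astype(np.uint8))
    for i in range(1,n):
      if 25<stt[i,4]<900: print(c,k,stt[i],cen[i].round(1),ray_plane(S[c],cen[i],0.010).round(4))
obs=[('top','hinge',322.2,185.5),('top','floor',289.8,204),('top','handle',241.5,232.8),('scene','hinge',330.7,191.2),('scene','floor',337.4,175.7),('scene','handle',350.1,152.7)]
loc={'hinge':[0,0,0],'floor':[0,.09,0],'handle':[0,.23,.015]}
def f(p):
  r=[]
  Rt=R.from_euler('z',p[2])*R.from_euler('y',np.radians(10))
  for c,n,u,v in obs:
    P=Rt.apply(loc[n])+[p[0],p[1],.125]
    K,Rm,t=cam(S[c]); q=K@(Rm@P+t); r+=[q[0]/q[2]-u,q[1]/q[2]-v]
  return np.array(r)
s=least_squares(f,[.6,0,.6],loss='soft_l1'); print(s.x,np.degrees(s.x[2]),f(s.x).round(1))
for c,n,u,v in obs: print(c,n,ray_plane(S[c],(u,v),{'hinge':.125,'floor':.125,'handle':.14}[n]).round(4))
for n,u,v in [('bowl',236.8,135),('san',164.4,179.3),('scr',488,174)]: print(n,ray_plane(S['top'],(u,v),0).round(3))
print(R.from_rotvec(state()['eef_rot']).as_matrix().round(3))
E
```

```text
top blue [142 169  11  10  81] [146.8 173.6] [0.681 0.489 0.01 ]
top blue [457 241  14  13 150] [463.3 247.1] [ 0.4661 -0.3947  0.01  ]
top blue [594 371  24  12 104] [605.2 376.7] [ 0.1138 -0.7661  0.01  ]
top blue [597 388   6  11  32] [599.9 392.9] [ 0.0713 -0.7497  0.01  ]
top red [163   0   8  74 538] [166.1  37.2] [1.0757 0.4397 0.01  ]
top red [233 218  18  30 139] [241.6 232.1] [0.5138 0.2204 0.01  ]
top red [415 236  18  18 256] [423.5 244.7] [ 0.4737 -0.2848  0.01  ]
scene yellow [246 221   9   7  53] [250.2 224. ] [ 0.4804 -0.1927  0.01  ]
scene blue [430 137   8   7  46] [433.3 140.2] [0.5207 0.6478 0.01  ]
scene blue [184 247  13  11 115] [190.2 252.1] [ 0.4727 -0.3958  0.01  ]
scene red [340 145  24  10  55] [351.6 149.5] [0.3643 0.3536 0.01  ]
scene red [217 231  16  13 158] [224.4 237. ] [ 0.4805 -0.2858  0.01  ]
[ 0.63129058 -0.00237666  0.54990616] 31.507302334889946 [-2.1  0.1  0.5  0.2  0.6 -0.2 -0.9  0.8  0.6  0.1  0.3 -3.1]
top hinge [ 0.6314 -0.0077  0.125 ]
top floor [0.5848 0.0756 0.125 ]
top handle [0.5128 0.1965 0.14  ]
scene hinge [0.6299 0.0023 0.125 ]
scene floor [0.5825 0.0734 0.125 ]
scene handle [0.527  0.1807 0.14  ]
bowl [0.79  0.237 0.   ]
san [0.665 0.442 0.   ]
scr [ 0.67  -0.473  0.   ]
[[ 0.     0.952  0.305]
 [ 0.     0.305 -0.952]
 [-1.     0.    -0.   ]]
```

```bash
cat >> h.py <<'E'
HX,HY,YAW=0.6313,-0.0024,0.5499
def tray():
    return R.from_euler('z',YAW)*R.from_euler('y',np.radians(10)), np.array([HX,HY,.125])
def place_R(lean=True):
    Rt=R.from_euler('z',YAW)*(R.from_euler('y',np.radians(10)) if lean else R.identity())
    M=Rt.as_matrix(); return R.from_matrix(np.c_[-M[:,2],M[:,1],M[:,0]])
def plan(tgt,Rt,n,st=None):
    "n equal rows to target pose; prints rows in tool axes"
    st=st or state(); p=st['tcp_pos']; A=R.from_rotvec(st['eef_rot'])
    rv=(A.inv()*Rt).as_rotvec(); step=R.from_rotvec(rv/n); d=(np.array(tgt)-p)/n
    print('tcp',p.round(4),'rotleft deg',np.degrees(rv).round(1),'grip',round(st['gripper_width'],3),'clk',round(st['clock'],2),'q',st['joints'].round(2),'F',st['contact_force'].round(1))
    for i in range(n):
        print([(A.inv().apply(d)*1000).round(1).tolist(),np.degrees(rv/n).round(1).tolist()]); A=A*step
E
python3 - <<'E'
from h import *
plan([.46,-.29,.20],place_R(False),10)
E
```

```text
tcp [ 0.1982 -0.619   0.2055] rotleft deg [-103.8    0.    -0. ] grip 0.999 clk 1.55 q [ 1.23  0.61 -0.01  1.42  0.01  1.1  -0.04] F [0.  0.1 0.6]
[[0.5, 35.0, -23.4], [-10.4, 0.0, -0.0]]
[[0.5, 38.6, -16.7], [-10.4, 0.0, -0.0]]
[[0.5, 41.0, -9.4], [-10.4, 0.0, -0.0]]
[[0.5, 42.0, -1.9], [-10.4, 0.0, -0.0]]
[[0.5, 41.7, 5.7], [-10.4, 0.0, -0.0]]
[[0.5, 40.0, 13.1], [-10.4, 0.0, -0.0]]
[[0.5, 36.9, 20.1], [-10.4, 0.0, -0.0]]
[[0.5, 32.7, 26.4], [-10.4, 0.0, -0.0]]
[[0.5, 27.4, 31.9], [-10.4, 0.0, -0.0]]
[[0.5, 21.3, 36.3], [-10.4, 0.0, -0.0]]
```

Request:
servo_tool([
  [[0,35,-23],[-10.4,0,0],1],
  [[0,38,-17],[-10.4,0,0],1],
  [[0,41,-9],[-10.4,0,0],1],
  [[0,42,-2],[-10.4,0,0],1],
  [[0,42,6],[-10.4,0,0],1],
  [[0,40,13],[-10.4,0,0],1],
  [[0,37,20],[-10.4,0,0],1],
  [[0,33,26],[-10.4,0,0],1],
  [[0,27,32],[-10.4,0,0],1],
  [[0,21,36],[-10.4,0,0],1],
])

```text
clock: 2.8
tcp_pos: [0.4559, -0.2799, 0.2052]
eef_rot: [-0.479, 1.52, 0.467]
contact_force: [0.2, -0.3, -0.1]
gripper_width: 1.003
```

Run:
```python
from h import *
st=state(); s=save('wrist','w1.png')
for k,m in blobs(s['pixels']).items():
    n,l,stt,cen=cv2.connectedComponentsWithStats(m.astype(np.uint8))
    for i in range(1,n):
      if 100<stt[i,4]: print(k,stt[i],cen[i].round(1),wray(s,st,cen[i],0.011).round(4))
plan([.47,-.29,.20],place_R(False),2,st)
```

```text
yellow [366  95  28  28 625] [379.5 108.5] [ 0.4759 -0.1882  0.011 ]
blue [253 234  34  31 835] [269.4 248.8] [ 0.4678 -0.3907  0.011 ]
red [ 305  156   46   46 1683] [327.4 178.4] [ 0.4746 -0.2809  0.011 ]
tcp [ 0.4559 -0.2799  0.2052] rotleft deg [ 3.1 -0.2  0.4] grip 1.003 clk 2.8 q [ 0.87  0.48 -0.55  1.75  0.3   0.99  0.81] F [ 0.2 -0.3 -0.1]
[[2.6, -8.1, 2.9], [1.5, -0.1, 0.2]]
[[2.6, -8.1, 3.1], [1.5, -0.1, 0.2]]
```

View pics/w1.png

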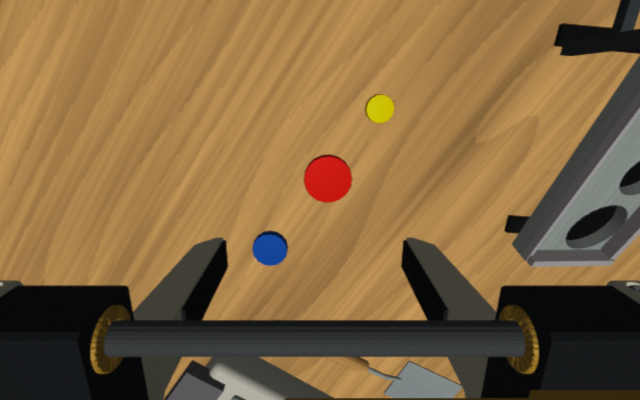

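Request:
servo_tool([
  [[20,-2,5],[1.5,0,0],1],
  [[20,-2,5],[1.5,0,0.3],1],
  [[20,-2,4],[0,0,0],1],
  [[20,-3,0],[0,0,0],1],
  [[20,-3,0],[0,0,0],1],
  [[20,0,0],[0,0,0],1],
  [[15,0,0],[0,0,0],1],
  [[10,0,0],[0,0,0],1],
  [[0,0,0],[0,0,0],1],
  [[0,0,0],[0,0,0],1],
])

```text
clock: 4.1
tcp_pos: [0.4832, -0.2761, 0.0587]
eef_rot: [-0.443, 1.518, 0.436]
contact_force: [-0.8, -0.2, -0.1]
gripper_width: 0.996
```

Run:
```python
from h import *
st=state(); s=save('wrist','w2.png')
for k,m in blobs(s['pixels']).items():
    n,l,stt,cen=cv2.connectedComponentsWithStats(m.astype(np.uint8))
    for i in range(1,n):
      if 100<stt[i,4]: print(k,stt[i],cen[i].round(1),wray(s,st,cen[i],0.011).round(4))
plan([.4745,-.283,.010],place_R(False),4,st)
```

```text
yellow [ 354   76   47   47 1715] [377.  99.] [ 0.4758 -0.1883  0.011 ]
blue [202 301  41  20 600] [221.3 312.3] [ 0.4658 -0.3805  0.011 ]
red [ 262  179   75   72 4189] [298.9 214.5] [ 0.4745 -0.2808  0.011 ]
tcp [ 0.4832 -0.2761  0.0587] rotleft deg [0.6 0.4 0.4] grip 0.996 clk 4.1 q [ 0.76  0.69 -0.43  1.85  0.44  0.68  0.63] F [-0.8 -0.2 -0.1]
[[12.2, -0.2, -2.8], [0.2, 0.1, 0.1]]
[[12.2, -0.2, -2.8], [0.2, 0.1, 0.1]]
[[12.2, -0.3, -2.8], [0.2, 0.1, 0.1]]
[[12.2, -0.3, -2.8], [0.2, 0.1, 0.1]]
```

View pics/w2.png

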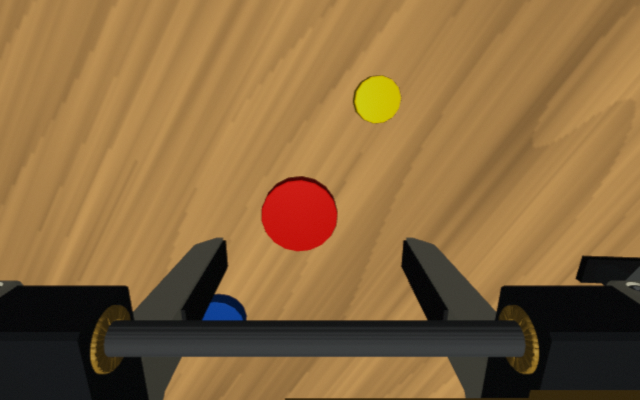

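Request:
servo_tool([
  [[13,0,-4],[0,0,0],1],
  [[13,0,-3],[0,0,0],1],
  [[13,0,-3],[0,0,0],1],
  [[9,0,0],[0,0,0],1],
  [[1,0,0],[0,0,0],0.4],
  [[0,0,0],[0,0,0],0.4],
  [[0,0,0],[0,0,0],0.4],
  [[0,0,0],[0,0,0],0.4],
  [[-15,0,0],[0,0,0],0.4],
  [[-30,0,0],[0,0,0],0.4],
])

```text
clock: 5.4
tcp_pos: [0.4737, -0.2815, 0.0525]
eef_rot: [-0.442, 1.519, 0.437]
contact_force: [0.1, -0.1, 0.5]
gripper_width: 0.422
```

```bash
cat >> h.py <<'E'
def traypt(x,y,z):
    Rt,h=tray(); return Rt.apply([x,y+.09,z])+h
E
python3 - <<'E'
from h import *
st=state(); s=save('wrist','w3.png')
print(st['gripper_width']*93)
t=traypt(-.006,-.055,.012)+np.array([0,0,.09]); print(t,traypt(-.006,-.055,.01))
plan(t,place_R(True),10,st)
E
```

```text
39.27050346770949
[0.60974777 0.0254412  0.22785958] [0.60945167 0.0252597  0.13588997]
tcp [ 0.4737 -0.2815  0.0525] rotleft deg [ 0.6 10.3  0.3] grip 0.422 clk 5.4 q [ 0.77  0.7  -0.43  1.87  0.44  0.67  0.64] F [ 0.1 -0.1  0.5]
[[-17.5, 18.7, 28.0], [0.1, 1.0, 0.0]]
[[-18.0, 18.7, 27.6], [0.1, 1.0, 0.0]]
[[-18.4, 18.7, 27.3], [0.1, 1.0, 0.0]]
[[-18.9, 18.8, 26.9], [0.1, 1.0, 0.0]]
[[-19.4, 18.8, 26.5], [0.1, 1.0, 0.0]]
[[-19.9, 18.9, 26.2], [0.1, 1.0, 0.0]]
[[-20.3, 18.9, 25.8], [0.1, 1.0, 0.0]]
[[-20.8, 18.9, 25.4], [0.1, 1.0, 0.0]]
[[-21.2, 19.0, 25.0], [0.1, 1.0, 0.0]]
[[-21.6, 19.0, 24.6], [0.1, 1.0, 0.0]]
```

View pics/w3.png

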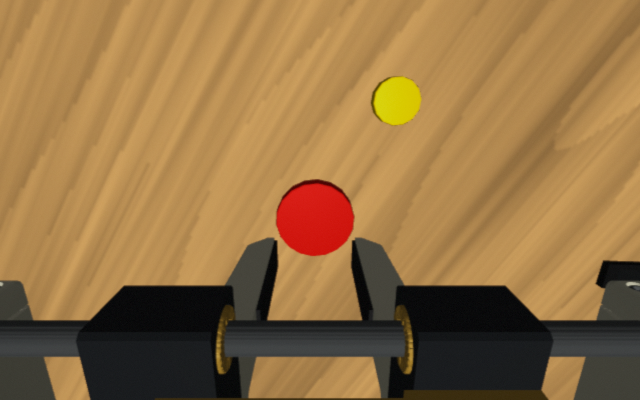

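```bash
cat >> h.py <<'E'
def seeplugs(f):
    st=state(); s=save('wrist',f)
    for k,m in blobs(s['pixels']).items():
        n,l,stt,cen=cv2.connectedComponentsWithStats(m.astype(np.uint8))
        for i in range(1,n):
            if 100<stt[i,4]: print(k,stt[i],cen[i].round(1),wray(s,st,cen[i],0.012).round(4))
    return st,s
E
python3 - <<'E'
from h import *
st,s=seeplugs('w4.png')
# project fingertip centre & TCP into wrist image
H=np.array(s['hand_eye']);K=s['intrinsics']
for p in [[.008,0,0],[.008,0,.02],[0,0,0],[.046,0,0]]:
    q=np.linalg.inv(H)@np.r_[p,1]; q=K@q[:3]; print(p,(q[:2]/q[2]).round(1))
snapshot('top')
for c in ['top','scene']:
  S=snapshot(c)
  for k,m in blobs(S['pixels']).items():
    n,l,stt,cen=cv2.connectedComponentsWithStats(m.astype(np.uint8))
    for i in range(1,n):
      if 25<stt[i,4]<900 : print(c,k,stt[i],cen[i].round(1),ray_plane(S,cen[i],0.012).round(4))
E
```

```text
yellow [ 369   72   47   48 1775] [392.1  95.5] [ 0.4756 -0.1885  0.012 ]
red [ 274  177   76   72 4281] [311.7 212.3] [ 0.4743 -0.2804  0.012 ]
[0.008, 0, 0] [313.3 239.3]
[0.008, 0, 0.02] [347.2 239.3]
[0, 0, 0] [313.3 245.2]
[0.046, 0, 0] [313.4 216.6]
top blue [142 169  11  10  82] [146.9 173.6] [0.6808 0.488  0.012 ]
top red [163   0   8  74 570] [166.4  37.5] [1.074  0.4384 0.012 ]
top red [233 218  18  30 139] [241.6 232.1] [0.5136 0.22   0.012 ]
top red [415 244   8  10  32] [418.3 249.3] [ 0.4612 -0.2698  0.012 ]
scene yellow [246 221   9   7  55] [250.3 224. ] [ 0.4825 -0.194   0.012 ]
scene blue [430 137   8   7  46] [433.3 140.2] [0.5227 0.6448 0.012 ]
scene blue [184 247  13  11 115] [190.2 252.1] [ 0.4748 -0.3967  0.012 ]
scene red [340 145  24  10  55] [351.5 149.5] [0.3664 0.3511 0.012 ]
scene red [217 231  16  13 156] [224.4 237. ] [ 0.4825 -0.2869  0.012 ]
```

Request:
servo_tool([
  [[0,0,0],[0,0,0],0.75],
  [[0,0,1],[0,0,0],0.75],
  [[0,0,0],[0,0,0],0.75],
  [[13,0,0],[0,0,0],0.75],
  [[13,0,0],[0,0,0],0.75],
  [[13,0,0],[0,0,0],0.75],
  [[4,0,0],[0,0,0],0.4],
  [[0,0,0],[0,0,0],0.4],
  [[0,0,0],[0,0,0],0.4],
  [[0,0,0],[0,0,0],0.4],
])

```text
clock: 6.9
tcp_pos: [0.4733, -0.2804, 0.0033]
eef_rot: [-0.44, 1.522, 0.439]
contact_force: [-0.1, -0.3, 0.2]
gripper_width: 0.411
```

Run:
```python
from h import *
st=state()
print(st['gripper_width']*93)
t=traypt(-.006,-.055,.012)+np.array([0,0,.09]); print(t,traypt(-.006,-.055,.01))
plan(t,place_R(True),10,st)
```

```text
38.1848728888326
[0.60974777 0.0254412  0.22785958] [0.60945167 0.0252597  0.13588997]
tcp [ 0.4733 -0.2804  0.0033] rotleft deg [ 0.7 10.2  0.1] grip 0.411 clk 6.9 q [ 0.74  0.77 -0.38  1.9   0.49  0.57  0.59] F [-0.1 -0.3  0.2]
[[-22.4, 18.6, 27.9], [0.1, 1.0, 0.0]]
[[-22.9, 18.6, 27.5], [0.1, 1.0, 0.0]]
[[-23.4, 18.7, 27.0], [0.1, 1.0, 0.0]]
[[-23.8, 18.7, 26.6], [0.1, 1.0, 0.0]]
[[-24.3, 18.7, 26.2], [0.1, 1.0, 0.0]]
[[-24.8, 18.8, 25.7], [0.1, 1.0, 0.0]]
[[-25.2, 18.8, 25.2], [0.1, 1.0, 0.0]]
[[-25.6, 18.8, 24.8], [0.1, 1.0, 0.0]]
[[-26.1, 18.9, 24.3], [0.1, 1.0, 0.0]]
[[-26.5, 18.9, 23.8], [0.1, 1.0, 0.0]]
```

Run:
```python
from h import *
seeplugs('w5.png'); print(state()['tcp_pos'],state()['gripper_width']*93); s=save('scene','s5.png')
im=s['pixels'][160:300,130:330,::-1]; cv2.imwrite('pics/s5c.png',cv2.resize(im,None,fx=4,fy=4))
```

```text
yellow [ 389   76   62   62 2959] [419.5 106.2] [ 0.4754 -0.1885  0.012 ]
red [ 271  209   88   89 5925] [314.4 252.2] [ 0.4738 -0.2802  0.012 ]
[ 0.4733915  -0.28042483  0.00331207] 37.44417052655126
```

View pics/w5.png

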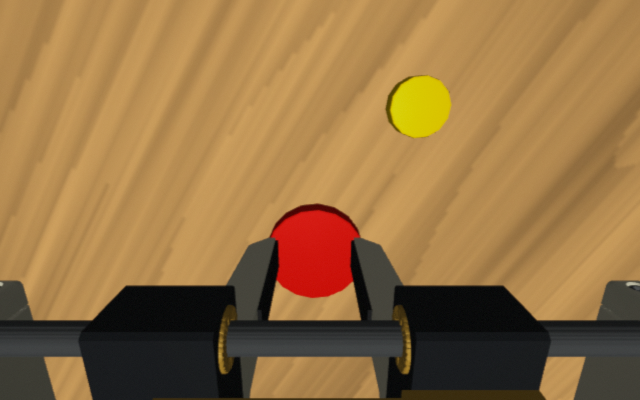

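View pics/s5c.png

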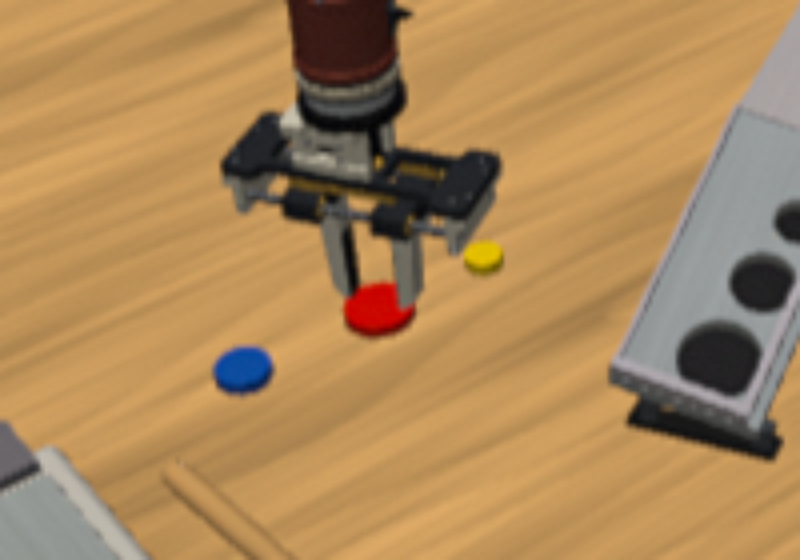

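Run:
```python
from h import *
s=snapshot('wrist'); K=s['intrinsics'];H=np.array(s['hand_eye'])
V=[([.4559,-.2799,.2052],[-.479,1.52,.467],(379.5,108.5),(327.4,178.4)),([.4832,-.2761,.0587],[-.443,1.518,.436],(377,99),(298.9,214.5)),([.4737,-.2815,.0525],[-.442,1.519,.437],(392.1,95.5),(311.7,212.3)),([.4733,-.2804,.0033],[-.44,1.522,.439],(419.5,106.2),(314.4,252.2))]
for k in (2,3):
  for use in ([0,1],[0,2],[0,3],[0,1,2,3]):
    A=np.zeros((3,3));b=np.zeros(3);L=[]
    for i in use:
        p,rv,*uv=V[i]; st={'eef_rot':np.array(rv),'tcp_pos':np.array(p)}
        M,c=wristcam(s,st); u=uv[k-2]; d=M@np.linalg.inv(K)@np.array([u[0],u[1],1]); d/=np.linalg.norm(d)
        P=np.eye(3)-np.outer(d,d);A+=P;b+=P@c;L.append((P,c))
    X=np.linalg.solve(A,b); print(['yellow','red'][k-2],use,X.round(4),[round(1000*np.linalg.norm(P@(X-c)),1) for P,c in L])
```

```text
yellow [0, 1] [ 0.4751 -0.1886  0.0153] [np.float64(0.0), np.float64(0.0)]
yellow [0, 2] [ 0.4763 -0.1869 -0.0016] [np.float64(2.0), np.float64(2.0)]
yellow [0, 3] [ 0.4761 -0.1882  0.0097] [np.float64(0.0), np.float64(0.0)]
yellow [0, 1, 2, 3] [ 0.4741 -0.1884  0.0144] [np.float64(1.2), np.float64(1.1), np.float64(3.0), np.float64(0.7)]
red [0, 1] [ 0.4748 -0.2812  0.0097] [np.float64(0.0), np.float64(0.0)]
red [0, 2] [ 0.4777 -0.2865 -0.0167] [np.float64(1.8), np.float64(1.8)]
red [0, 3] [ 0.4749 -0.2814  0.0088] [np.float64(0.2), np.float64(0.2)]
red [0, 1, 2, 3] [ 0.4737 -0.2805  0.0095] [np.float64(1.3), np.float64(1.2), np.float64(3.4), np.float64(0.9)]
```

Run:
```python
from h import *
st=state();print(st['tcp_pos'],st['gripper_width'],st['contact_force'],st['clock'])
s=snapshot('wrist'); K=s['intrinsics'];H=np.array(s['hand_eye'])
for x in (-.02,-.012,-.004,.008):
  for y in (-.0075,0,.0075):
    q=K@(np.linalg.inv(H)@np.r_[x,y,.0187,1])[:3]; print(x,y,(q[:2]/q[2]).round(1))
im=s['pixels'][180:340,200:430,::-1]; cv2.imwrite('pics/w6c.png',cv2.resize(im,None,fx=3.4,fy=3.4,interpolation=cv2.INTER_NEAREST))
```

```text
[ 0.47328067 -0.28043738  0.00326593] 0.40532582246871246 [ 0.0007706   0.1953927  -0.69588982] 7.05
-0.02 -0.0075 [349.3 275. ]
-0.02 0 [349.8 262. ]
-0.02 0.0075 [350.2 248.6]
-0.012 -0.0075 [347.9 267.4]
-0.012 0 [348.3 254.8]
-0.012 0.0075 [348.7 242. ]
-0.004 -0.0075 [346.5 260.4]
-0.004 0 [346.9 248.2]
-0.004 0.0075 [347.3 235.8]
0.008 -0.0075 [344.7 250.9]
0.008 0 [345.  239.3]
0.008 0.0075 [345.4 227.5]
```

View pics/w6c.png

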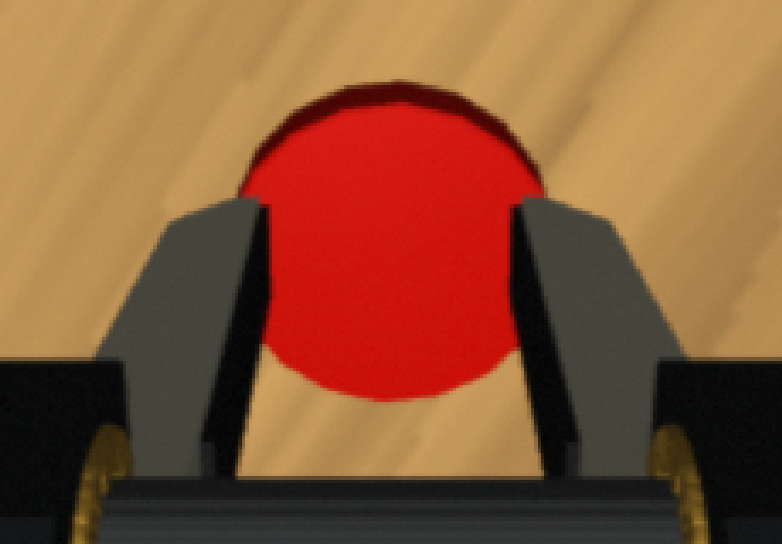

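Request:
servo_tool([
  [[-6,0,0],[0,0,0],0.8],
  [[-4,0,0],[0,0,0],0.8],
  [[0,0,0],[0,0,0],0.8],
  [[0,0,0],[0,0,0],0.8],
  [[0,0,0],[0,0,0],0.8],
  [[0,0,0],[0,0,0],0.8],
  [[4,0,0],[0,0,0],0.8],
  [[4,0,0],[0,0,0],0.8],
  [[0,0,0],[0,0,0],0.8],
  [[0,0,0],[0,0,0],0.8],
])

```text
clock: 8.35
tcp_pos: [0.473, -0.2804, 0.0053]
eef_rot: [-0.44, 1.523, 0.44]
contact_force: [-0.6, -0.5, -0.0]
gripper_width: 0.798
```

Run:
```python
from h import *
st=state();print(st['tcp_pos'],st['gripper_width'],st['contact_force'],st['clock'])
s=snapshot('wrist')
im=s['pixels'][150:340,150:480,::-1]; cv2.imwrite('pics/w7c.png',cv2.resize(im,None,fx=2.4,fy=2.4))
s=save('scene','s7.png')
im=s['pixels'][160:300,130:330,::-1]; cv2.imwrite('pics/s7c.png',cv2.resize(im,None,fx=4,fy=4,interpolation=cv2.INTER_CUBIC))
```

```text
[ 0.47304761 -0.28038431  0.00526105] 0.7978141965474036 [-0.55038486 -0.53129945 -0.02848768] 8.35
```

View pics/w7c.png

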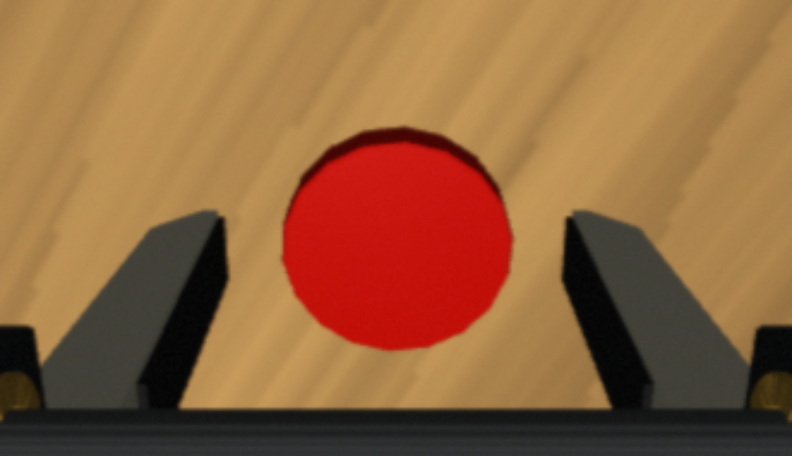

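View pics/s7c.png

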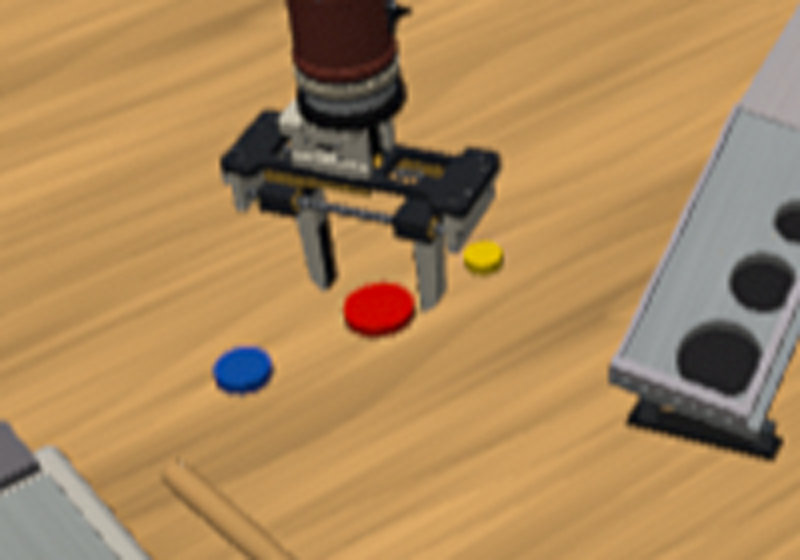

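Request:
servo_tool([
  [[3,0,0],[0,0,0],0.8],
  [[3,0,0],[0,0,0],0.8],
  [[3,0,0],[0,0,0],0.8],
  [[0,0,0],[0,0,0],0.8],
  [[0,0,0],[0,0,0],0.45],
  [[0,0,0],[0,0,0],0.45],
  [[0,0,0],[0,0,0],0.45],
  [[0,0,0],[0,0,0],0.45],
  [[0,0,0],[0,0,0],0.45],
  [[0,0,0],[0,0,0],0.45],
])

```text
clock: 9.7
tcp_pos: [0.4731, -0.2804, -0.0042]
eef_rot: [-0.44, 1.522, 0.439]
contact_force: [0.1, -0.6, 0.3]
gripper_width: 0.565
```

Run:
```python
from h import *
st=state();print(st['tcp_pos'],st['gripper_width']*93,st['contact_force'],st['clock'])
s=snapshot('wrist')
im=s['pixels'][150:340,150:480,::-1]; cv2.imwrite('pics/w8c.png',cv2.resize(im,None,fx=2.4,fy=2.4))
```

```text
[ 0.47311605 -0.28044553 -0.00416796] 52.547821804382735 [ 0.14101654 -0.5558772   0.27487978] 9.7
```

View pics/w8c.png

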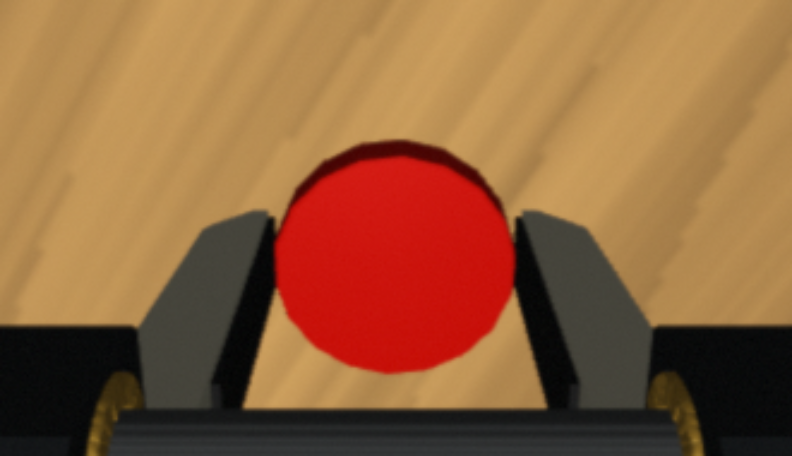

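Run:
```python
from h import *
t=traypt(-.006,-.055,-.002)+np.array([0,0,.07]); print(t)
plan(t,place_R(True),9)
```

```text
[0.60767509 0.02417071 0.19407227]
tcp [ 0.4732 -0.2805 -0.0041] rotleft deg [ 0.6 10.2  0.1] grip 0.56 clk 9.75 q [ 0.73  0.78 -0.37  1.9   0.5   0.55  0.59] F [ 0.  -0.9 -1.2]
[[-22.0, 20.7, 30.7], [0.1, 1.1, 0.0]]
[[-22.6, 20.7, 30.3], [0.1, 1.1, 0.0]]
[[-23.1, 20.8, 29.8], [0.1, 1.1, 0.0]]
[[-23.7, 20.8, 29.3], [0.1, 1.1, 0.0]]
[[-24.3, 20.8, 28.8], [0.1, 1.1, 0.0]]
[[-24.8, 20.9, 28.3], [0.1, 1.1, 0.0]]
[[-25.4, 20.9, 27.8], [0.1, 1.1, 0.0]]
[[-25.9, 21.0, 27.2], [0.1, 1.1, 0.0]]
[[-26.5, 21.0, 26.7], [0.1, 1.1, 0.0]]
```

Lift more early on, then travel.

Request:
servo_tool([
  [[-30,0,0],[0,0,0],0.45],
  [[-40,20,30],[0,1,0],0.45],
  [[-40,23,34],[0,1.2,0],0.45],
  [[-35,23,34],[0,1.2,0],0.45],
  [[-25,23,34],[0,1.2,0],0.45],
  [[-15,23,34],[0,1.2,0],0.45],
  [[-10,23,34],[0,1.2,0],0.45],
  [[-10,23,33],[0,1.2,0],0.45],
  [[0,22,18],[0,1,0],0.45],
  [[0,0,0],[0,0.5,0],0.45],
])

```text
clock: 11.0
tcp_pos: [0.5979, 0.0161, 0.189]
eef_rot: [-0.483, 1.692, 0.407]
contact_force: [-0.2, -0.3, 0.7]
gripper_width: 0.561
```

Run:
```python
from h import *
st=state(); s=save('wrist','w9.png'); save('top','t9.png')
snapshot('wrist')
for n in ['hole_small','hole_medium','hole_large','sorter_hinge','tray_floor','tray_handle']:
    print(n,[(np.round(d['position'],1),round(d['confidence'],2)) for d in tip_of('wrist',n)[:2]])
t=traypt(-.006,-.055,-.002)+np.array([0,0,.07]); print(t)
plan(t,place_R(True),2,st)
```

```text
hole_small [(array([291.9, 370. ]), 0.6)]
hole_medium [(array([326.8, 362.7]), 0.8)]
hole_large [(array([358.9, 351.3]), 0.67), (array([327.3, 360.7]), 0.41)]
sorter_hinge [(array([246. , 349.6]), 0.79)]
tray_floor [(array([124.3, 359.8]), 0.74)]
tray_handle []
[0.60767509 0.02417071 0.19407227]
tcp [0.5979 0.0161 0.189 ] rotleft deg [0.4 0.2 0. ] grip 0.561 clk 11.0 q [ 0.15  0.67 -0.45  1.45  0.34  1.26  0.18] F [-0.2 -0.3  0.7]
[[-3.6, 0.8, 5.7], [0.2, 0.1, 0.0]]
[[-3.6, 0.8, 5.7], [0.2, 0.1, 0.0]]
```

View pics/w9.png

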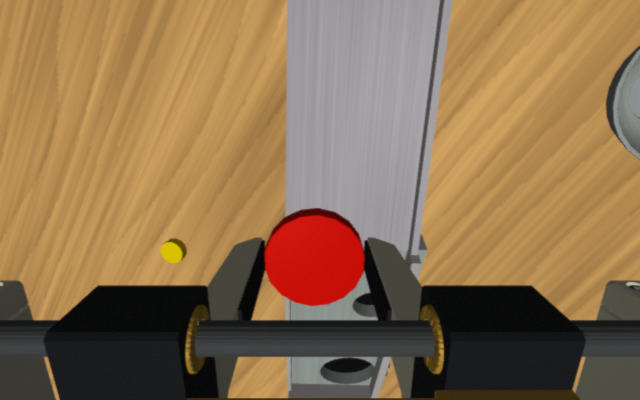

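```bash
cat >> h.py <<'E'
def wproj(s,st,P):
    A,c=wristcam(s,st); q=s['intrinsics']@(A.T@(np.asarray(P)-c)); return q[:2]/q[2]
def overlay(f):
    st=state(); s=snapshot('wrist'); im=s['pixels'][:,:,::-1].copy()
    for a,b in [((-.049,-.09,0),(-.049,.09,0)),((.045,-.09,0),(.045,.09,0)),((.045,-.09,.008),(.045,.09,.008)),((-.049,-.09,0),(.045,-.09,0)),((-.049,.09,0),(.045,.09,0)),((-.049,.09,.022),(.045,.09,.022)),((-.043,.14,.015),(.043,.14,.015))]:
        u=wproj(s,st,traypt(*a));v=wproj(s,st,traypt(*b)); cv2.line(im,tuple(int(i) for i in u.round()),tuple(int(i) for i in v.round()),(0,255,0),1)
    cv2.imwrite('pics/'+f,im); return st,s
E
python3 - <<'E'
from h import *
overlay('o1.png')
E
```

```text
(no output)
```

View pics/o1.png

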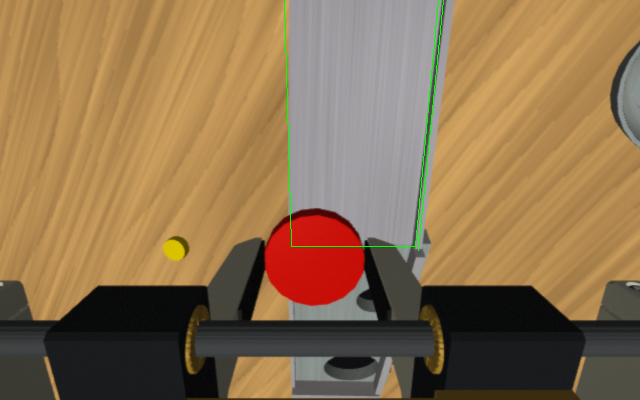

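Run:
```python
from h import *
plan(traypt(-.006,-.055,-.001),place_R(True),6)
```

```text
tcp [0.5982 0.0117 0.1895] rotleft deg [-0.   0.2  0.1] grip 0.565 clk 11.5 q [ 0.15  0.66 -0.45  1.45  0.34  1.26  0.18] F [ 0.1 -0.4 -0.5]
[[10.2, 1.0, 4.3], [-0.0, 0.0, 0.0]]
[[10.2, 1.0, 4.3], [-0.0, 0.0, 0.0]]
[[10.2, 1.0, 4.3], [-0.0, 0.0, 0.0]]
[[10.2, 1.0, 4.3], [-0.0, 0.0, 0.0]]
[[10.2, 1.0, 4.3], [-0.0, 0.0, 0.0]]
[[10.2, 1.0, 4.3], [-0.0, 0.0, 0.0]]
```

Request:
servo_tool([
  [[0,2,9],[0,0,0],0.45],
  [[8,2,9],[0,0,0],0.45],
  [[10,2,8],[0,0,0],0.45],
  [[12,0,0],[0,0,0],0.45],
  [[12,0,0],[0,0,0],0.45],
  [[8,0,0],[0,0,0],0.45],
  [[5,0,0],[0,0,0],0.45],
  [[0,0,0],[0,0,0],0.45],
  [[0,0,0],[0,0,0],0.45],
  [[0,0,0],[0,0,0],0.45],
])

```text
clock: 12.75
tcp_pos: [0.6093, 0.0257, 0.1261]
eef_rot: [-0.479, 1.694, 0.4]
contact_force: [-0.2, -0.4, -0.2]
gripper_width: 0.562
```

Run:
```python
from h import *
st,s=overlay('o2.png')
plan(traypt(-.006,-.055,-.003),place_R(True),1,st)
Rt,h=tray(); print((Rt.inv().apply(st['tcp_pos']-h)-[0,.09,0]).round(4))
```

```text
tcp [0.6093 0.0257 0.1261] rotleft deg [-0.1  0.1  0.1] grip 0.562 clk 12.75 q [ 0.12  0.75 -0.43  1.48  0.37  1.16  0.14] F [-0.2 -0.4 -0.2]
[[3.4, -0.4, -1.8], [-0.1, 0.1, 0.1]]
[-0.0042 -0.0546  0.0004]
```

View pics/o2.png

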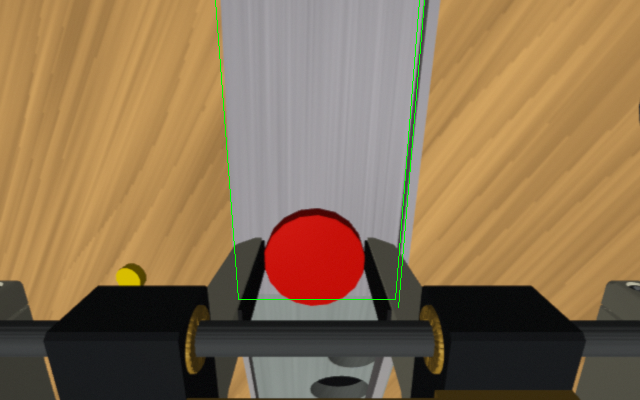

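Request:
servo_tool([
  [[1,4,-1],[0,0,0],0.45],
  [[2,0,0],[0,0,0],0.45],
  [[0,0,0],[0,0,0],0.63],
  [[0,0,0],[0,0,0],0.63],
  [[0,0,0],[0,0,0],0.63],
  [[-6,0,0],[0,0,0],0.63],
  [[-15,0,0],[0,0,0],0.63],
  [[-30,0,0],[0,0,0],0.63],
  [[-25,0,-10],[0,0,0],0.63],
  [[0,0,0],[0,0,0],0.63],
])

```text
clock: 14.05
tcp_pos: [0.6103, 0.0315, 0.2061]
eef_rot: [-0.478, 1.688, 0.4]
contact_force: [0.1, 0.9, 0.1]
gripper_width: 0.628
```

Run:
```python
from h import *
st,s=overlay('o3.png')
plan([.4668,-.393,.06],place_R(False),10,st)
```

```text
tcp [0.6103 0.0315 0.2061] rotleft deg [-0.  -9.6  0.2] grip 0.628 clk 14.05 q [ 0.12  0.67 -0.45  1.39  0.33  1.32  0.17] F [0.1 0.9 0.1]
[[20.2, -28.7, -31.5], [-0.0, -1.0, 0.0]]
[[19.7, -28.7, -31.8], [-0.0, -1.0, 0.0]]
[[19.1, -28.7, -32.1], [-0.0, -1.0, 0.0]]
[[18.6, -28.7, -32.5], [-0.0, -1.0, 0.0]]
[[18.0, -28.7, -32.8], [-0.0, -1.0, 0.0]]
[[17.5, -28.7, -33.1], [-0.0, -1.0, 0.0]]
[[16.9, -28.7, -33.4], [-0.0, -1.0, 0.0]]
[[16.3, -28.7, -33.6], [-0.0, -1.0, 0.0]]
[[15.8, -28.7, -33.9], [-0.0, -1.0, 0.0]]
[[15.2, -28.7, -34.2], [-0.0, -1.0, 0.0]]
```

View pics/o3.png

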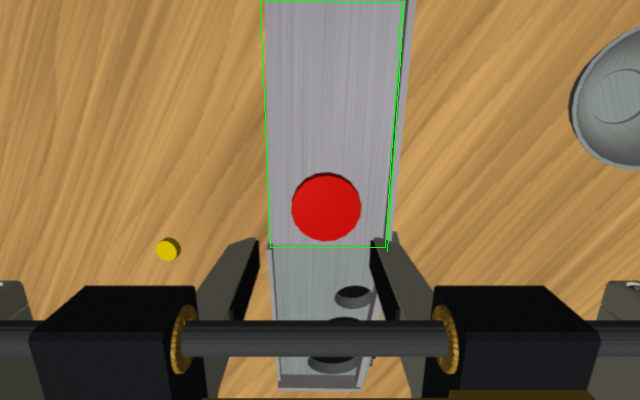

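Request:
servo_tool([
  [[0,-28,-40],[0,-1,0],0.7],
  [[0,-30,-40],[0,-1.2,0],0.7],
  [[15,-32,-36],[0,-1.2,0],0.7],
  [[30,-32,-34],[0,-1.2,0],0.7],
  [[35,-32,-33],[0,-1.2,0],0.7],
  [[30,-32,-33],[0,-1.2,0],0.7],
  [[20,-32,-32],[0,-1.2,0],0.7],
  [[15,-32,-32],[0,-1.2,0],0.7],
  [[3,-30,-32],[0,0,0],0.7],
  [[0,0,0],[0,0,0],0.7],
])

```text
clock: 15.35
tcp_pos: [0.4741, -0.3844, 0.0691]
eef_rot: [-0.426, 1.537, 0.443]
contact_force: [-0.6, -0.1, 0.3]
gripper_width: 0.699
```

Run:
```python
from h import *
st,s=seeplugs('w10.png')
plan([.4675,-.391,-.007],place_R(False),4,st)
```

```text
blue [ 274  189   56   53 2311] [301.6 214.8] [ 0.4675 -0.3908  0.012 ]
tcp [ 0.4741 -0.3844  0.0691] rotleft deg [ 0.2 -0.4 -0.8] grip 0.699 clk 15.35 q [ 0.9   0.75 -0.44  1.66  0.4   0.83  0.84] F [-0.6 -0.1  0.3]
[[19.0, -0.8, -2.1], [0.1, -0.1, -0.2]]
[[19.0, -0.7, -2.2], [0.1, -0.1, -0.2]]
[[19.0, -0.7, -2.2], [0.1, -0.1, -0.2]]
[[19.0, -0.6, -2.2], [0.1, -0.1, -0.2]]
```

View pics/w10.png

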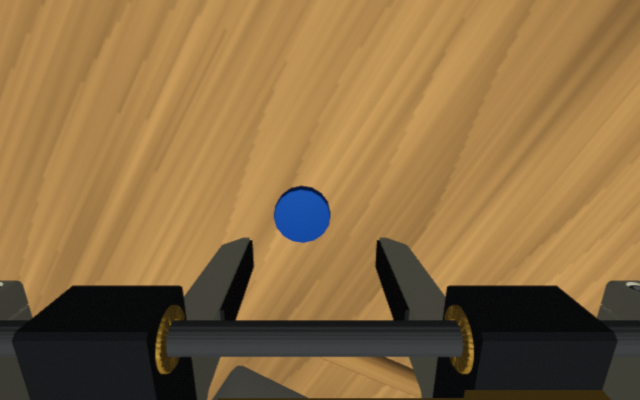

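Request:
servo_tool([
  [[20,-1,-3],[0,0,-0.4],0.7],
  [[20,-1,-3],[0,0,-0.4],0.7],
  [[20,-1,-2],[0,0,0],0.7],
  [[12,0,-1],[0,0,0],0.7],
  [[3,0,0],[0,0,0],0.7],
  [[0,0,0],[0,0,0],0.3],
  [[0,0,0],[0,0,0],0.3],
  [[0,0,0],[0,0,0],0.3],
  [[0,0,0],[0,0,0],0.3],
  [[0,0,0],[0,0,0],0.3],
])

```text
clock: 16.65
tcp_pos: [0.4765, -0.3765, -0.0054]
eef_rot: [-0.446, 1.52, 0.451]
contact_force: [-0.0, 0.3, 0.3]
gripper_width: 0.408
```

```bash
cat >> h.py <<'E'
HX+=0.0017;HY+=0.001
E
python3 - <<'E'
from h import *
st=state(); print(st['gripper_width']*93)
t=traypt(.002,.006,-.004)+np.array([0,0,.07]); print(t)
plan(t,place_R(True),10,st)
E
```

```text
37.902793766815144
[0.58391727 0.0811137  0.19071347]
tcp [ 0.4765 -0.3765 -0.0054] rotleft deg [ 1.3 10.3  0. ] grip 0.408 clk 16.65 q [ 0.87  0.84 -0.39  1.73  0.47  0.66  0.79] F [-0.   0.3  0.3]
[[-19.4, 32.7, 33.9], [0.1, 1.0, 0.0]]
[[-20.0, 32.8, 33.5], [0.1, 1.0, 0.0]]
[[-20.6, 32.8, 33.0], [0.1, 1.0, 0.0]]
[[-21.2, 32.9, 32.6], [0.1, 1.0, 0.0]]
[[-21.8, 33.0, 32.1], [0.1, 1.0, 0.0]]
[[-22.3, 33.1, 31.7], [0.1, 1.0, 0.0]]
[[-22.9, 33.1, 31.2], [0.1, 1.0, 0.0]]
[[-23.5, 33.2, 30.7], [0.1, 1.0, 0.0]]
[[-24.0, 33.3, 30.2], [0.1, 1.0, 0.0]]
[[-24.5, 33.3, 29.7], [0.1, 1.0, 0.0]]
```

Run:
```python
from h import *
st,s=seeplugs('w11.png'); print(st['tcp_pos'],st['qd'].round(3))
```

```text
blue [ 276  242   77   69 4158] [314.  275.9] [ 0.482  -0.3843  0.012 ]
[ 0.47650613 -0.37645243 -0.00542694] [ 0.002 -0.003 -0.001 -0.     0.     0.     0.002]
```

View pics/w11.png

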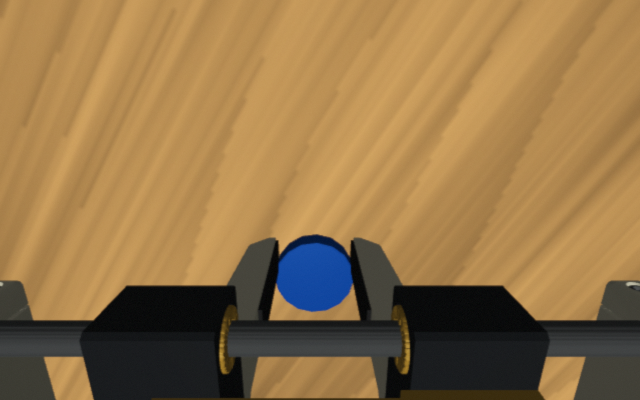

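Request:
servo_tool([
  [[0,0,0],[0,0,0],0.6],
  [[0,0,0],[0,0,0],0.6],
  [[0,0,0],[0,0,0],0.6],
  [[0,-4,0],[1,0,0],0.6],
  [[0,-4,0],[0,0,0],0.6],
  [[0,-2,0],[0,0,0],0.6],
  [[0,0,0],[0,0,0],0.6],
  [[0,0,0],[0,0,0],0.6],
  [[0,0,0],[0,0,0],0.6],
  [[0,0,0],[0,0,0],0.6],
])

```text
clock: 17.95
tcp_pos: [0.4822, -0.3857, -0.0055]
eef_rot: [-0.431, 1.523, 0.436]
contact_force: [0.1, -0.3, 1.1]
gripper_width: 0.602
```

Run:
```python
from h import *
st,s=seeplugs('w12.png'); print(st['tcp_pos'],st['qd'].round(3),state()['tcp_pos'])
```

```text
blue [ 276  221   78   72 4373] [314.5 256.7] [ 0.4818 -0.384   0.012 ]
[ 0.48222983 -0.38573465 -0.00549028] [ 0.001 -0.002  0.001 -0.    -0.    -0.     0.   ] [ 0.48222945 -0.38575104 -0.00546141]
```

View pics/w12.png

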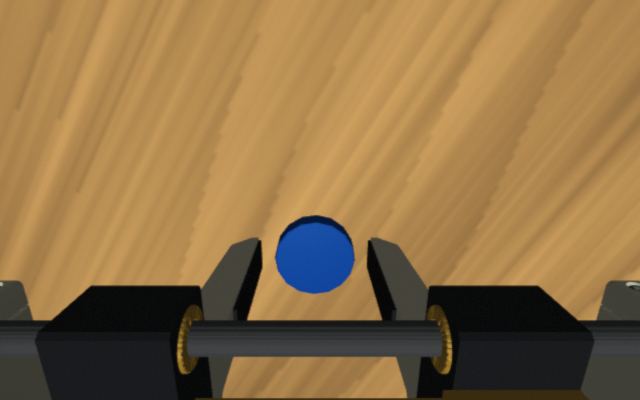

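Request:
servo_tool([
  [[1,0,0],[0,0,0],0.3],
  [[0,0,0],[0,0,0],0.3],
  [[0,0,0],[0,0,0],0.3],
  [[0,0,0],[0,0,0],0.3],
  [[-20,0,0],[0,0,0],0.3],
  [[-30,20,20],[0,1,0],0.3],
  [[-35,32,32],[0,1.3,0],0.3],
  [[-35,36,34],[0,1.3,0],0.3],
  [[-30,38,34],[0,1.3,0],0.3],
  [[-20,38,34],[0,1.3,0],0.3],
])

```text
clock: 19.25
tcp_pos: [0.5326, -0.1639, 0.1672]
eef_rot: [-0.454, 1.629, 0.403]
contact_force: [1.4, -0.4, 0.3]
gripper_width: 0.437
```

Run:
```python
from h import *
st=state(); print(st['gripper_width']*93)
t=traypt(.002,.006,-.003)+np.array([0,0,.06]); print(t)
plan(t,place_R(True),8,st)
```

```text
40.59838438114991
[0.58406531 0.08120445 0.18169828]
tcp [ 0.5326 -0.1639  0.1672] rotleft deg [-0.6  4.   0.2] grip 0.437 clk 19.25 q [ 0.48  0.58 -0.43  1.68  0.35  1.04  0.46] F [ 1.4 -0.4  0.3]
[[-4.1, 23.0, 21.0], [-0.1, 0.5, 0.0]]
[[-4.3, 22.9, 20.9], [-0.1, 0.5, 0.0]]
[[-4.5, 22.9, 20.9], [-0.1, 0.5, 0.0]]
[[-4.7, 22.9, 20.9], [-0.1, 0.5, 0.0]]
[[-4.8, 22.9, 20.9], [-0.1, 0.5, 0.0]]
[[-5.0, 22.8, 20.9], [-0.1, 0.5, 0.0]]
[[-5.2, 22.8, 20.9], [-0.1, 0.5, 0.0]]
[[-5.3, 22.8, 20.9], [-0.1, 0.5, 0.0]]
```

Request:
servo_tool([
  [[-20,30,15],[0,0.7,0],0.3],
  [[-15,32,25],[0,0.7,0],0.3],
  [[-5,32,26],[0,0.7,0],0.3],
  [[-3,32,27],[0,0.7,0],0.3],
  [[-3,30,27],[0,0.7,0],0.3],
  [[-3,20,24],[0,0.5,0],0.3],
  [[0,5,20],[0,0,0],0.3],
  [[0,0,3],[0,0,0],0.3],
  [[0,0,0],[0,0,0],0.3],
  [[0,0,0],[0,0,0],0.3],
])

```text
clock: 20.5
tcp_pos: [0.5877, 0.096, 0.2096]
eef_rot: [-0.483, 1.675, 0.397]
contact_force: [-0.8, -1.2, -0.2]
gripper_width: 0.441
```

Run:
```python
from h import *
st,s=overlay('o4.png'); print(st['qd'].round(3))
plan(traypt(.002,.006,-.003),place_R(True),6,st)
```

```text
[ 0.008 -0.008  0.004  0.004  0.001  0.004  0.001]
tcp [0.5877 0.096  0.2096] rotleft deg [0.  1.  0.6] grip 0.441 clk 20.5 q [ 0.02  0.64 -0.45  1.44  0.32  1.29  0.07] F [-0.8 -1.2 -0.2]
[[14.8, -1.6, 0.5], [0.0, 0.2, 0.1]]
[[14.8, -1.6, 0.5], [0.0, 0.2, 0.1]]
[[14.8, -1.7, 0.6], [0.0, 0.2, 0.1]]
[[14.8, -1.7, 0.6], [0.0, 0.2, 0.1]]
[[14.8, -1.7, 0.7], [0.0, 0.2, 0.1]]
[[14.7, -1.8, 0.7], [0.0, 0.2, 0.1]]
```

View pics/o4.png

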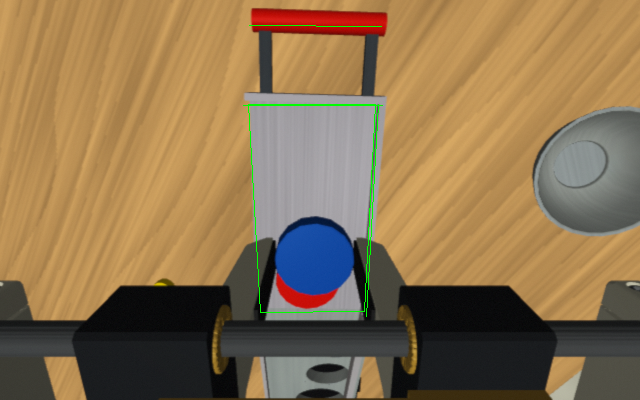

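Request:
servo_tool([
  [[14,-3,1],[0,0.5,0.3],0.3],
  [[15,-3,1],[0,0.5,0.3],0.3],
  [[15,-2,1],[0,0,0],0.3],
  [[15,-2,0],[0,0,0],0.3],
  [[15,0,0],[0,0,0],0.3],
  [[10,0,0],[0,0,0],0.3],
  [[4,0,0],[0,0,0],0.3],
  [[0,0,0],[0,0,0],0.3],
  [[0,0,0],[0,0,0],0.3],
  [[0,0,0],[0,0,0],0.3],
])

```text
clock: 21.8
tcp_pos: [0.5823, 0.078, 0.1174]
eef_rot: [-0.478, 1.698, 0.399]
contact_force: [-0.7, -0.5, -0.5]
gripper_width: 0.439
```

Run:
```python
from h import *
st,s=overlay('o5.png')
plan(traypt(.002,.006,-.005),place_R(True),1,st)
Rt,h=tray(); print((Rt.inv().apply(st['tcp_pos']-h)-[0,.09,0]).round(4))
```

```text
tcp [0.5823 0.078  0.1174] rotleft deg [-0.1 -0.1  0. ] grip 0.439 clk 21.8 q [ 0.04  0.73 -0.43  1.55  0.36  1.12  0.04] F [-0.7 -0.5 -0.5]
[[-2.8, 1.8, 2.4], [-0.1, -0.1, 0.0]]
[-0.0004  0.0042 -0.0078]
```

View pics/o5.png

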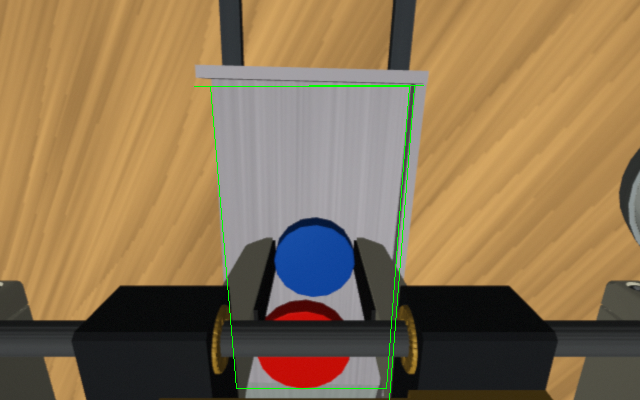

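Request:
servo_tool([
  [[-1,2,0],[0,0,0],0.3],
  [[0,0,0],[0,0,0],0.53],
  [[0,0,0],[0,0,0],0.53],
  [[0,0,0],[0,0,0],0.53],
  [[-5,0,0],[0,0,0],0.53],
  [[-15,0,0],[0,0,0],0.53],
  [[-30,0,0],[0,0,0],0.53],
  [[-30,0,0],[0,0,0],0.53],
  [[-5,-5,-10],[0,0,0],0.53],
  [[0,0,0],[0,0,0],0.53],
])

```text
clock: 23.1
tcp_pos: [0.5888, 0.0781, 0.2093]
eef_rot: [-0.478, 1.696, 0.398]
contact_force: [-0.1, 0.4, -0.4]
gripper_width: 0.531
```

Run:
```python
from h import *
st,s=overlay('o6.png')
plan([.4757,-.1885,.07],place_R(False),8,st)
```

```text
tcp [0.5888 0.0781 0.2093] rotleft deg [ -0.1 -10.    0.1] grip 0.531 clk 23.1 q [ 0.05  0.65 -0.45  1.43  0.31  1.31  0.09] F [-0.1  0.4 -0.4]
[[22.3, -21.1, -25.9], [-0.0, -1.2, 0.0]]
[[21.7, -21.0, -26.4], [-0.0, -1.2, 0.0]]
[[21.1, -21.0, -26.9], [-0.0, -1.2, 0.0]]
[[20.5, -21.0, -27.4], [-0.0, -1.2, 0.0]]
[[19.9, -21.0, -27.8], [-0.0, -1.2, 0.0]]
[[19.3, -21.0, -28.2], [-0.0, -1.2, 0.0]]
[[18.7, -21.0, -28.7], [-0.0, -1.2, 0.0]]
[[18.1, -21.0, -29.1], [-0.0, -1.2, 0.0]]
```

View pics/o6.png

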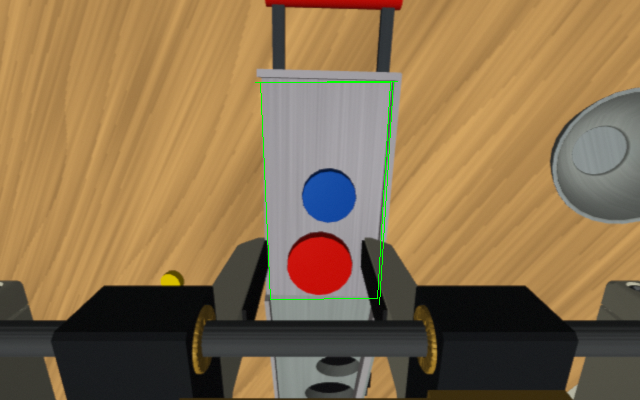

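Request:
servo_tool([
  [[0,-22,-36],[0,-1.2,0],0.53],
  [[0,-24,-36],[0,-1.2,0],0.53],
  [[10,-24,-34],[0,-1.2,0],0.53],
  [[30,-24,-30],[0,-1.2,0],0.53],
  [[35,-24,-28],[0,-1.2,0],0.53],
  [[35,-24,-28],[0,-1.2,0],0.53],
  [[25,-22,-24],[0,-1.2,0],0.53],
  [[8,-5,-8],[0,-1,0],0.53],
  [[0,0,0],[0,-0.5,0],0.53],
  [[0,0,0],[0,0,0],0.53],
])

```text
clock: 24.4
tcp_pos: [0.4657, -0.1934, 0.0789]
eef_rot: [-0.422, 1.538, 0.44]
contact_force: [0.2, 0.4, -0.5]
gripper_width: 0.533
```

Run:
```python
from h import *
st,s=seeplugs('w13.png'); print(st['qd'].round(3))
plan([.4757,-.1885,-.007],place_R(False),4,st)
```

```text
yellow [ 311  190   38   37 1106] [329.3 208.3] [ 0.4757 -0.1876  0.012 ]
[-0.001  0.007 -0.003  0.003 -0.001 -0.005  0.   ]
tcp [ 0.4657 -0.1934  0.0789] rotleft deg [-0.  -0.4 -0.8] grip 0.533 clk 24.4 q [ 0.64  0.61 -0.43  1.96  0.38  0.67  0.52] F [ 0.2  0.4 -0.5]
[[21.5, -0.5, 2.9], [-0.0, -0.1, -0.2]]
[[21.5, -0.5, 2.9], [-0.0, -0.1, -0.2]]
[[21.5, -0.4, 2.8], [-0.0, -0.1, -0.2]]
[[21.5, -0.3, 2.8], [-0.0, -0.1, -0.2]]
```

Request:
servo_tool([
  [[20,0,4],[0,0,-0.4],0.53],
  [[20,0,4],[0,0,-0.4],0.53],
  [[20,0,3],[0,0,0],0.53],
  [[12,0,0],[0,0,0],0.53],
  [[4,0,0],[0,0,0],0.53],
  [[0,0,0],[0,0,0],0.53],
  [[0,0,0],[0,0,0],0.53],
  [[0,0,0],[0,0,0],0.53],
  [[0,0,0],[0,0,0],0.53],
  [[0,0,0],[0,0,0],0.53],
])

```text
clock: 25.7
tcp_pos: [0.4826, -0.1833, 0.006]
eef_rot: [-0.444, 1.52, 0.43]
contact_force: [-0.9, -0.2, 0.3]
gripper_width: 0.529
```

Run:
```python
from h import *
st,s=seeplugs('w14.png'); print(st['qd'].round(3))
plan([.4757,-.1879,-.007],place_R(False),1,st)
```

```text
yellow [ 273  226   52   48 1956] [298.7 249.6] [ 0.4756 -0.1873  0.012 ]
[ 0.002 -0.002 -0.001  0.    -0.002  0.002  0.001]
tcp [ 0.4826 -0.1833  0.006 ] rotleft deg [0.5 0.2 0.6] grip 0.529 clk 25.7 q [ 0.53  0.72 -0.33  2.    0.48  0.49  0.41] F [-0.9 -0.2  0.3]
[[13.0, -0.2, -8.3], [0.5, 0.2, 0.6]]
```

View pics/w14.png

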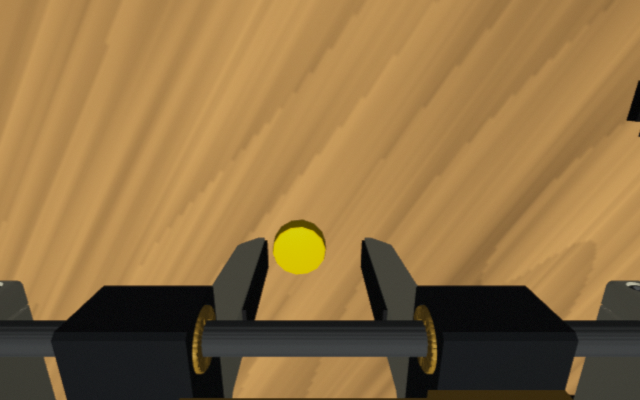

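Request:
servo_tool([
  [[0,0,-4],[0,0,0.3],0.53],
  [[2,0,-4],[0,0,0.3],0.53],
  [[5,0,0],[0,0,0],0.53],
  [[4,0,0],[0,0,0],0.53],
  [[2,0,0],[0,0,0],0.53],
  [[0,0,0],[0,0,0],0.2],
  [[0,0,0],[0,0,0],0.2],
  [[0,0,0],[0,0,0],0.2],
  [[0,0,0],[0,0,0],0.2],
  [[0,0,0],[0,0,0],0.2],
])

```text
clock: 27.0
tcp_pos: [0.4753, -0.1877, -0.0081]
eef_rot: [-0.435, 1.524, 0.439]
contact_force: [0.6, 0.0, -0.2]
gripper_width: 0.311
```

Run:
```python
from h import *
st,s=seeplugs('w15.png'); print(st['gripper_width']*93)
t=traypt(.008,.047,-.006)+np.array([0,0,.08]); print(t)
plan(t,place_R(True),10,st)
```

```text
yellow [ 286  237   57   51 2263] [314.  262.2] [ 0.4756 -0.1876  0.012 ]
28.92911971670707
[0.56723223 0.11897583 0.19770197]
tcp [ 0.4753 -0.1877 -0.0081] rotleft deg [ 0.5 10.2 -0.1] grip 0.311 clk 27.0 q [ 0.54  0.75 -0.32  2.01  0.49  0.46  0.42] F [ 0.6  0.  -0.2]
[[-20.5, 21.2, 24.1], [0.0, 1.0, -0.0]]
[[-20.9, 21.2, 23.7], [0.0, 1.0, -0.0]]
[[-21.3, 21.2, 23.3], [0.0, 1.0, -0.0]]
[[-21.7, 21.2, 22.9], [0.0, 1.0, -0.0]]
[[-22.1, 21.2, 22.5], [0.0, 1.0, -0.0]]
[[-22.5, 21.3, 22.1], [0.0, 1.0, -0.0]]
[[-22.9, 21.3, 21.7], [0.0, 1.0, -0.0]]
[[-23.3, 21.3, 21.3], [0.0, 1.0, -0.0]]
[[-23.7, 21.3, 20.8], [0.0, 1.0, -0.0]]
[[-24.1, 21.3, 20.4], [0.0, 1.0, -0.0]]
```

View pics/w15.png

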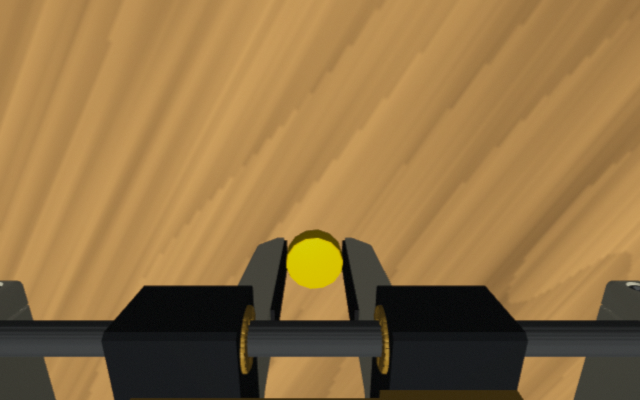

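Request:
servo_tool([
  [[-25,0,0],[0,0,0],0.2],
  [[-45,20,15],[0,1.2,0],0.2],
  [[-45,26,22],[0,1.2,0],0.2],
  [[-40,27,26],[0,1.2,0],0.2],
  [[-30,27,30],[0,1.2,0],0.2],
  [[-20,27,30],[0,1.2,0],0.2],
  [[-8,27,30],[0,1.2,0],0.2],
  [[0,27,30],[0,1.2,0],0.2],
  [[0,24,30],[0,1.2,0],0.2],
  [[0,5,8],[0,0.6,0],0.2],
])

```text
clock: 28.3
tcp_pos: [0.5587, 0.1167, 0.1933]
eef_rot: [-0.48, 1.701, 0.403]
contact_force: [0.1, 0.1, 0.3]
gripper_width: 0.307
```

Run:
```python
from h import *
st=state();print(st['gripper_width']*93,st['qd'].round(2))
t=traypt(.008,.047,-.006); print(t)
plan(t,place_R(True),6,st)
```

```text
28.57521186636323 [-0.13  0.12  0.07 -0.19  0.04  0.19 -0.09]
[0.56723223 0.11897583 0.11770197]
tcp [0.5587 0.1167 0.1933] rotleft deg [ 0.1 -0.3 -0.1] grip 0.307 clk 28.3 q [-0.01  0.63 -0.45  1.51  0.3   1.25  0.02] F [0.1 0.1 0.3]
[[12.1, -0.4, 3.6], [0.0, -0.0, -0.0]]
[[12.1, -0.4, 3.6], [0.0, -0.0, -0.0]]
[[12.1, -0.4, 3.6], [0.0, -0.0, -0.0]]
[[12.1, -0.4, 3.6], [0.0, -0.0, -0.0]]
[[12.2, -0.4, 3.6], [0.0, -0.0, -0.0]]
[[12.2, -0.4, 3.6], [0.0, -0.0, -0.0]]
```

Request:
servo_tool([
  [[0,-2,7],[0,0,0],0.2],
  [[8,-1,8],[0,0,0],0.2],
  [[15,0,6],[0,0,0],0.2],
  [[15,0,0],[0,0,0],0.2],
  [[12,0,0],[0,0,0],0.2],
  [[8,0,0],[0,0,0],0.2],
  [[4,0,0],[0,0,0],0.2],
  [[0,0,0],[0,0,0],0.2],
  [[0,0,0],[0,0,0],0.2],
  [[0,0,0],[0,0,0],0.2],
])

```text
clock: 29.55
tcp_pos: [0.5685, 0.1127, 0.1243]
eef_rot: [-0.478, 1.704, 0.395]
contact_force: [-0.1, -0.3, 0.4]
gripper_width: 0.308
```

Run:
```python
from h import *
st,s=overlay('o7.png')
plan(traypt(.008,.047,-.007),place_R(True),1,st)
Rt,h=tray(); print((Rt.inv().apply(st['tcp_pos']-h)-[0,.09,0]).round(4))
```

```text
tcp [0.5685 0.1127 0.1243] rotleft deg [-0.3 -0.5  0.1] grip 0.308 clk 29.55 q [-0.02  0.71 -0.43  1.56  0.34  1.13 -0.01] F [-0.1 -0.3  0.4]
[[7.1, 6.0, 3.3], [-0.3, -0.5, 0.1]]
[0.0047 0.041  0.0001]
```

View pics/o7.png

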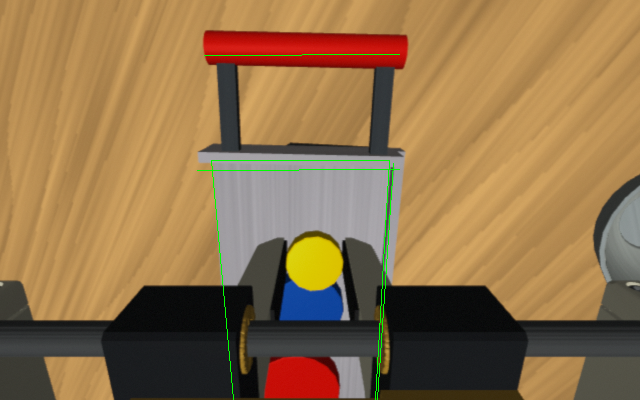

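Request:
servo_tool([
  [[0,5,2],[0,0,0],0.2],
  [[0,4,1],[0,0,0],0.2],
  [[4,0,0],[0,0,0],0.2],
  [[3,0,0],[0,0,0],0.2],
  [[0,0,0],[0,0,0],0.2],
  [[0,0,0],[0,0,0],0.39],
  [[0,0,0],[0,0,0],0.39],
  [[0,0,0],[0,0,0],0.39],
  [[-6,0,0],[0,0,0],0.39],
  [[-20,0,0],[0,0,0],0.39],
])

```text
clock: 30.85
tcp_pos: [0.5681, 0.1238, 0.1415]
eef_rot: [-0.478, 1.708, 0.395]
contact_force: [-0.2, -0.5, 0.1]
gripper_width: 0.39
```

Run:
```python
from h import *
st,s=overlay('o8.png')
# handle grasp orientation: tool z = -tray y (turn of -90 about vertical from tray x)
M=tray()[0].as_matrix()
for sg in (1,-1):
  G=R.from_matrix(np.c_[-M[:,2],sg*M[:,0],-sg*M[:,1]]) if True else 0
  print(sg,np.linalg.det(G.as_matrix()),np.degrees((R.from_rotvec(st['eef_rot']).inv()*G).as_rotvec()).round(1))
print(traypt(0,.14,.015))
```

```text
1 0.9999999999999997 [89.7 -0.5  0.5]
-1 0.9999999999999997 [-90.3  -0.5  -0.5]
[0.51502227 0.19605389 0.13977212]
```

View pics/o8.png

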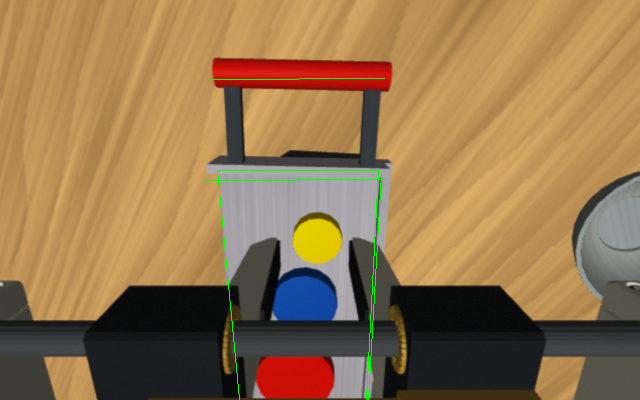

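```bash
cat >> h.py <<'E'
def handle_R():
    M=tray()[0].as_matrix(); return R.from_matrix(np.c_[-M[:,2],M[:,0],-M[:,1]])
E
python3 - <<'E'
from h import *
plan(traypt(.002,.143,.06),handle_R(),9)
E
```

```text
tcp [0.5706 0.1252 0.1447] rotleft deg [89.7 -0.1  0.3] grip 0.387 clk 30.9 q [-0.03  0.7  -0.44  1.53  0.33  1.17 -0.02] F [ 1.1 -0.4  2.8]
[[-4.3, 10.3, -0.9], [10.0, -0.0, 0.0]]
[[-4.3, 10.0, -2.6], [10.0, -0.0, 0.0]]
[[-4.3, 9.3, -4.3], [10.0, -0.0, 0.0]]
[[-4.3, 8.5, -5.9], [10.0, -0.0, 0.0]]
[[-4.3, 7.3, -7.3], [10.0, -0.0, 0.0]]
[[-4.3, 6.0, -8.4], [10.0, -0.0, 0.0]]
[[-4.3, 4.4, -9.3], [10.0, -0.0, 0.0]]
[[-4.3, 2.7, -9.9], [10.0, -0.0, 0.0]]
[[-4.3, 1.0, -10.3], [10.0, -0.0, 0.0]]
```

Request:
servo_tool([
  [[-40,0,0],[10,0,0],0.39],
  [[-5,12,-3],[10,0,0],0.39],
  [[0,11,-5],[10,0,0],0.39],
  [[0,10,-7],[10,0,0],0.39],
  [[0,8,-8],[10,0,0],0.39],
  [[0,7,-10],[10,0,0],0.39],
  [[0,5,-11],[10,0,0],0.39],
  [[0,3,-11],[10,0,0],0.39],
  [[0,1,-11],[9,0,0],0.39],
  [[0,0,0],[0,0,0],0.39],
])

```text
clock: 32.15
tcp_pos: [0.5234, 0.2121, 0.1935]
eef_rot: [0.706, 1.488, -0.955]
contact_force: [0.5, 0.4, 0.8]
gripper_width: 0.388
```

Run:
```python
from h import *
st,s=overlay('o9.png'); print(st['qd'].round(3))
plan(traypt(.002,.143,-.010),handle_R(),6,st)
```

```text
[ 0.016  0.001  0.016 -0.003  0.012 -0.003  0.   ]
tcp [0.5234 0.2121 0.1935] rotleft deg [-2.1  0.1 -0.2] grip 0.388 clk 32.15 q [-0.42  0.58 -0.03  1.54  0.04  1.19 -1.52] F [0.5 0.4 0.8]
[[13.4, -0.7, 1.1], [-0.3, 0.0, -0.0]]
[[13.4, -0.7, 1.1], [-0.3, 0.0, -0.0]]
[[13.4, -0.7, 1.0], [-0.3, 0.0, -0.0]]
[[13.4, -0.7, 1.0], [-0.3, 0.0, -0.0]]
[[13.4, -0.7, 1.0], [-0.3, 0.0, -0.0]]
[[13.4, -0.7, 1.0], [-0.3, 0.0, -0.0]]
```

View pics/o9.png

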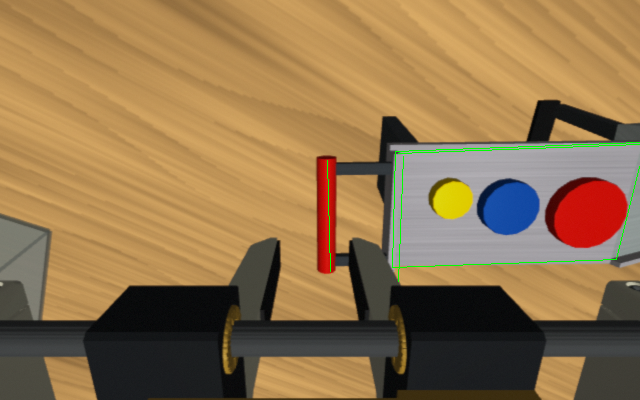

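Request:
servo_tool([
  [[8,-2,3],[-1,0,0],0.39],
  [[14,-2,2],[-1,0,0],0.39],
  [[15,0,2],[0,0,0],0.39],
  [[12,0,0],[0,0,0],0.39],
  [[6,0,0],[0,0,0],0.39],
  [[0,0,0],[0,0,0],0.39],
  [[0,0,0],[0,0,0],0.39],
  [[0,0,0],[0,0,0],0.39],
  [[0,0,0],[0,0,0],0.39],
  [[0,0,0],[0,0,0],0.39],
])

```text
clock: 33.45
tcp_pos: [0.5168, 0.194, 0.1364]
eef_rot: [0.677, 1.502, -0.924]
contact_force: [-0.0, 0.6, -0.3]
gripper_width: 0.39
```

Run:
```python
from h import *
st,s=overlay('o10.png'); print(st['qd'].round(3))
plan(traypt(.002,.1415,-.010),handle_R(),2,st)
```

```text
[-0.001 -0.001 -0.001 -0.004 -0.     0.     0.   ]
tcp [0.5168 0.194  0.1364] rotleft deg [ 0.1  0.1 -0.2] grip 0.39 clk 33.45 q [-0.39  0.62 -0.04  1.64  0.05  1.05 -1.47] F [-0.   0.6 -0.3]
[[10.9, 0.5, -2.1], [0.1, 0.1, -0.1]]
[[10.9, 0.5, -2.1], [0.1, 0.1, -0.1]]
```

View pics/o10.png

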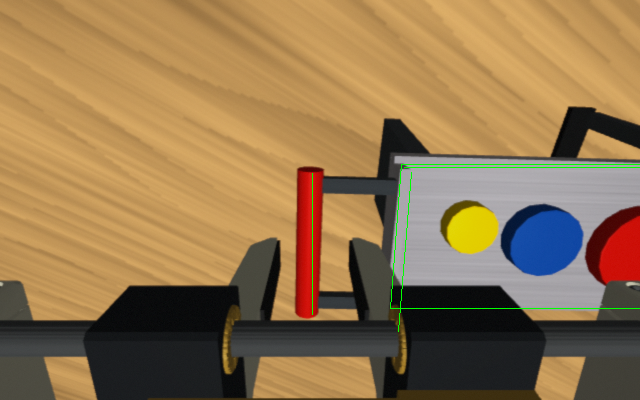

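Request:
servo_tool([
  [[5,0,-2],[0,0,0],0.39],
  [[8,0,-1],[0,0,0],0.39],
  [[7,0,0],[0,0,0],0.39],
  [[0,0,0],[0,0,0],0.39],
  [[0,0,0],[0,0,0],0.1],
  [[0,0,0],[0,0,0],0.1],
  [[0,0,0],[0,0,0],0.1],
  [[0,0,0],[0,0,0],0.1],
  [[0,0,0],[0,0,0],0.1],
  [[0,0,0],[0,0,0],0.1],
])

```text
clock: 34.75
tcp_pos: [0.5118, 0.1949, 0.115]
eef_rot: [0.678, 1.502, -0.925]
contact_force: [-0.2, 0.2, -0.3]
gripper_width: 0.138
```

Run:
```python
from h import *
st,s=overlay('o11.png'); print(st['qd'].round(3),st['gripper_width']*93)
plan(traypt(.002,.1415,-.010),handle_R(),1,st)
Rt,h=tray(); print((Rt.inv().apply(st['tcp_pos']-h)-[0,.09,0]).round(4))
```

```text
[ 0.001  0.     0.002  0.001  0.001 -0.002  0.   ] 12.799222879141626
tcp [0.5118 0.1949 0.115 ] rotleft deg [ 0.1  0.1 -0.2] grip 0.138 clk 34.75 q [-0.39  0.64 -0.04  1.68  0.05  0.99 -1.48] F [-0.2  0.2 -0.3]
[[0.0, 1.0, -0.8], [0.1, 0.1, -0.2]]
[ 0.001   0.1407 -0.01  ]
```

View pics/o11.png

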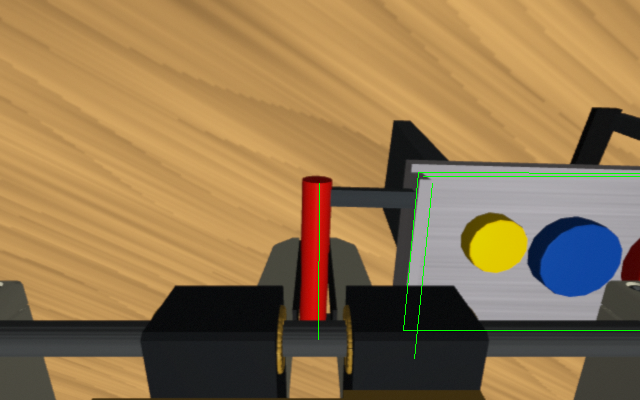

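Request:
servo_tool([
  [[-6,0,0.5],[0,0,0],0.1],
  [[-6,0,0.6],[0,0,0],0.1],
  [[-6,0,0.7],[0,0,0],0.1],
  [[-6,0,0.9],[0,0,0],0.1],
  [[-6,0,1],[0,0,0],0.1],
  [[-6,0,1.2],[0,0,0],0.1],
  [[-6,0,1.3],[0,0,0],0.1],
  [[-5.5,0,1.4],[0,0,0],0.1],
  [[-5.5,0,1.6],[0,0,0],0.1],
  [[-5.5,0,1.7],[0,0,0],0.1],
])

```text
clock: 36.05
tcp_pos: [0.5268, 0.1898, 0.1756]
eef_rot: [0.678, 1.502, -0.927]
contact_force: [1.1, -0.0, -3.7]
gripper_width: 0.139
```

```bash
cat >> h.py <<'E'
def lift(n,dth,f=None):
    st=state(); Rt,h=tray(); p=Rt.inv().apply(st['tcp_pos']-h)
    by,bz=p[1]-.0007,p[2]+.025   # TCP->bar offset at grasp
    th=np.arctan2(bz,by)-np.arctan2(.015,.23); rr=np.hypot(by,bz)
    print('theta',th.round(3),'radius',rr.round(4),'nominal .2305','x',p[0].round(4),'F',st['contact_force'].round(1),'grip',st['gripper_width']*93,'clk',st['clock'],'qd',st['qd'].round(2))
    o=np.arctan2(.015,.23); A=R.from_rotvec(st['eef_rot']); c=np.array([by,bz])
    for k in range(1,n+1):
        t=th+dth*k+o; q=.2305*np.array([np.cos(t),np.sin(t)]); d=q-c; c=q
        w=A.inv().apply(Rt.apply([0,d[0],d[1]]))*1000; print(w.round(1).tolist())
E
python3 - <<'E'
from h import *
lift(10,.025); save('scene','s20.png'); overlay('o20.png')
E
```

```text
theta 0.273 radius 0.2308 nominal .2305 x 0.0005 F [ 1.1 -0.  -3.7] grip 12.937608883474224 clk 36.05 qd [ 0.02 -0.03  0.01 -0.09  0.    0.12  0.03]
[-5.3, 0.0, 2.3]
[-5.4, 0.0, 2.1]
[-5.3, 0.0, 2.3]
[-5.2, 0.0, 2.4]
[-5.2, 0.0, 2.5]
[-5.1, 0.0, 2.6]
[-5.1, 0.0, 2.8]
[-5.0, 0.0, 2.9]
[-4.9, 0.0, 3.0]
[-4.8, 0.0, 3.1]
```

View pics/o20.png

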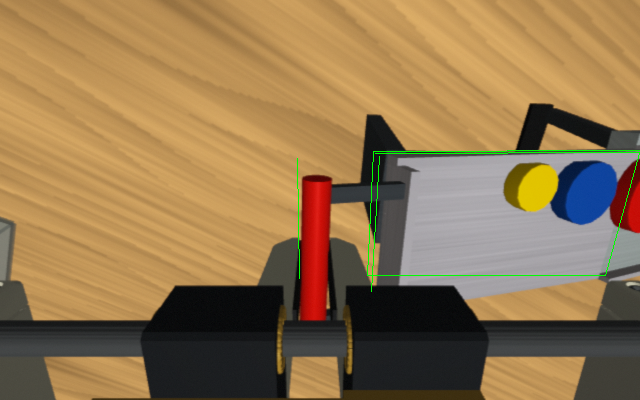

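View pics/s20.png

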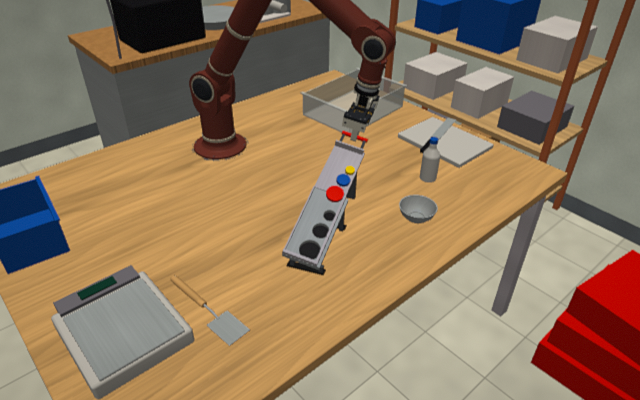

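Request:
servo_tool([
  [[-4,0,1.7],[0,0,0],0.1],
  [[-5.4,0,2.1],[0,0,0],0.1],
  [[-5.3,0,2.3],[0,0,0],0.1],
  [[-5.2,0,2.4],[0,0,0],0.1],
  [[-5.2,0,2.5],[0,0,0],0.1],
  [[-5.1,0,2.6],[0,0,0],0.1],
  [[-5.1,0,2.8],[0,0,0],0.1],
  [[-5,0,2.9],[0,0,0],0.1],
  [[-4.9,0,3],[0,0,0],0.1],
  [[-4.8,0,3.1],[0,0,0],0.1],
])

```text
clock: 37.4
tcp_pos: [0.5475, 0.1725, 0.2281]
eef_rot: [0.678, 1.505, -0.927]
contact_force: [0.6, 0.5, -2.7]
gripper_width: 0.139
```

Run:
```python
from h import *
lift(10,.02); s=save('scene','s21.png')
cv2.imwrite('pics/s21c.png',cv2.resize(s['pixels'][110:290,250:450,::-1],None,fx=3.3,fy=3.3,interpolation=cv2.INTER_CUBIC))
```

```text
theta 0.528 radius 0.2319 nominal .2305 x -0.0002 F [ 0.6  0.5 -2.7] grip 12.957107818133633 clk 37.4 qd [ 0.04 -0.01  0.01 -0.1   0.    0.11  0.04]
[-3.0, -0.0, 3.7]
[-3.7, -0.0, 2.7]
[-3.7, -0.0, 2.8]
[-3.6, -0.0, 2.8]
[-3.6, -0.0, 2.9]
[-3.5, -0.0, 3.0]
[-3.5, -0.0, 3.0]
[-3.4, -0.0, 3.1]
[-3.3, -0.0, 3.2]
[-3.3, -0.0, 3.3]
```

View pics/s21c.png

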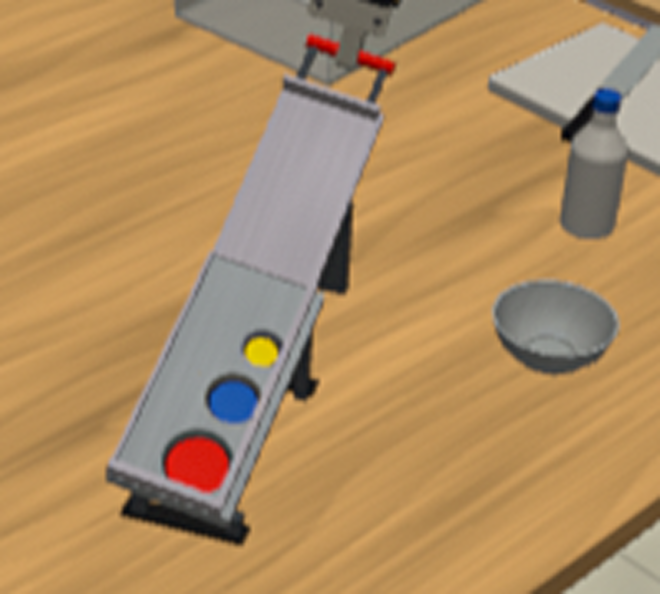

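All three plugs are in their holes: yellow at about (263,350) in the crop, blue at (233,398) and red at (197,462). Next I lower the tray.

Run:
```python
from h import *
lift(10,-.03)
```

```text
theta 0.532 radius 0.2319 nominal .2305 x -0.0002 F [-0.9 -0.4 -0.9] grip 12.86457975792966 clk 37.45 qd [-0.   -0.   -0.    0.01  0.   -0.01 -0.01]
[6.6, -0.0, -2.6]
[5.9, -0.0, -3.6]
[6.0, -0.0, -3.4]
[6.1, -0.0, -3.3]
[6.2, -0.0, -3.1]
[6.3, -0.0, -2.9]
[6.4, -0.0, -2.7]
[6.4, -0.0, -2.5]
[6.5, -0.0, -2.3]
[6.6, -0.0, -2.1]
```

Request:
servo_tool([
  [[4,0,-2],[0,0,0],0.1],
  [[6,0,-3.5],[0,0,0],0.1],
  [[6,0,-3.4],[0,0,0],0.1],
  [[6,0,-3.2],[0,0,0],0.1],
  [[6,0,-3.1],[0,0,0],0.1],
  [[6.2,0,-2.9],[0,0,0],0.1],
  [[6.3,0,-2.7],[0,0,0],0.1],
  [[6.4,0,-2.5],[0,0,0],0.1],
  [[6.5,0,-2.3],[0,0,0],0.1],
  [[6.5,0,-2.1],[0,0,0],0.1],
])

```text
clock: 38.7
tcp_pos: [0.524, 0.1922, 0.1665]
eef_rot: [0.678, 1.502, -0.924]
contact_force: [0.8, 0.6, -0.8]
gripper_width: 0.143
```

Run:
```python
from h import *
lift(10,-.028)
```

```text
theta 0.23 radius 0.2313 nominal .2305 x 0.001 F [ 0.8  0.6 -0.8] grip 13.256045209287425 clk 38.7 qd [-0.02  0.04 -0.    0.1   0.   -0.14 -0.03]
[6.4, -0.0, -1.0]
[6.2, -0.0, -1.6]
[6.3, -0.0, -1.4]
[6.3, -0.0, -1.3]
[6.4, -0.0, -1.1]
[6.4, -0.0, -0.9]
[6.4, -0.0, -0.7]
[6.4, -0.0, -0.6]
[6.4, -0.0, -0.4]
[6.5, -0.0, -0.2]
```

Request:
servo_tool([
  [[6,0,-1.4],[0,0,0],0.1],
  [[6,0,-1.6],[0,0,0],0.1],
  [[6,0,-1.4],[0,0,0],0.1],
  [[6,0,-1.2],[0,0,0],0.1],
  [[6,0,-1],[0,0,0],0.1],
  [[6,0,-0.8],[0,0,0],0.1],
  [[5,0,-0.6],[0,0,0],0.1],
  [[4,0,-0.4],[0,0,0],0.1],
  [[3,0,-0.2],[0,0,0],0.1],
  [[0,0,0],[0,0,0],0.1],
])

```text
clock: 39.95
tcp_pos: [0.5129, 0.1955, 0.1199]
eef_rot: [0.68, 1.5, -0.923]
contact_force: [-0.2, -0.3, -2.4]
gripper_width: 0.142
```

Run:
```python
from h import *
lift(3,-.01); overlay('o22.png')
```

```text
theta 0.022 radius 0.2308 nominal .2305 x 0.0014 F [-0.2 -0.3 -2.4] grip 13.242843811360553 clk 39.95 qd [ 0.   -0.01  0.   -0.01 -0.    0.02  0.  ]
[2.3, -0.0, 0.1]
[2.3, -0.0, -0.2]
[2.3, -0.0, -0.1]
```

View pics/o22.png

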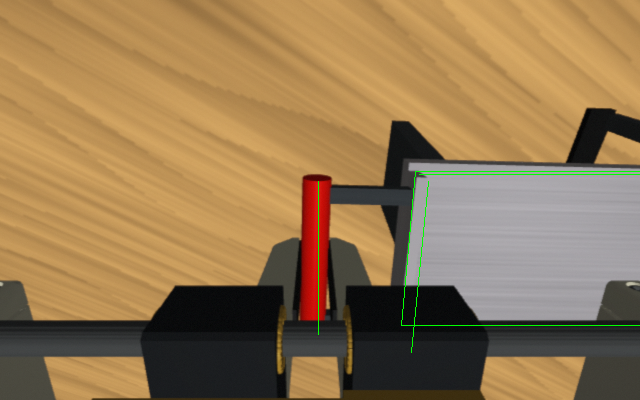

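Request:
servo_tool([
  [[2,0,0],[0,0,0],0.1],
  [[2,0,0],[0,0,0],0.1],
  [[1.5,0,0],[0,0,0],0.1],
  [[0.5,0,0],[0,0,0],0.1],
  [[0,0,0],[0,0,0],0.1],
  [[0,0,0],[0,0,0],0.1],
  [[0,0,0],[0,0,0],0.15],
  [[0,0,0],[0,0,0],0.17],
  [[0,0,0],[0,0,0],0.2],
  [[0,0,0],[0,0,0],0.25],
])

```text
clock: 41.25
tcp_pos: [0.5129, 0.1949, 0.1182]
eef_rot: [0.681, 1.498, -0.922]
contact_force: [0.4, -1.0, 0.3]
gripper_width: 0.237
```

Run:
```python
from h import *
lift(1,-.01); overlay('o23.png')
```

```text
theta 0.015 radius 0.2302 nominal .2305 x 0.0014 F [ 0.4 -1.   0.3] grip 22.048345639153116 clk 41.25 qd [-0.  0.  0.  0.  0. -0. -0.]
[2.3, -0.0, -0.5]
```

View pics/o23.png

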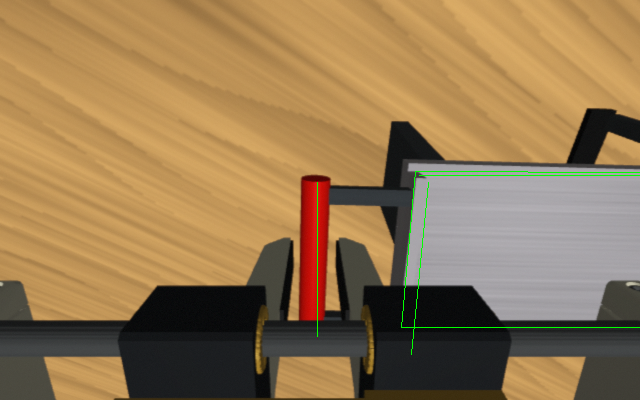

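Released, with the tray resting on its stop. I open wider and go straight up.

Request:
servo_tool([
  [[0,0,0],[0,0,0],0.36],
  [[0,0,0],[0,0,0],0.36],
  [[-3,0,0],[0,0,0],0.36],
  [[-10,0,0],[0,0,0],0.36],
  [[-20,0,0],[0,0,0],0.36],
  [[-30,0,0],[0,0,0],0.36],
  [[-30,0,0],[0,0,0],0.36],
  [[-10,0,0],[0,0,0],0.36],
  [[0,0,0],[0,0,0],0.36],
  [[0,0,0],[0,0,0],0.36],
])

```text
clock: 42.55
tcp_pos: [0.5275, 0.2042, 0.2244]
eef_rot: [0.68, 1.499, -0.922]
contact_force: [0.9, 0.7, -0.5]
gripper_width: 0.36
```

Run:
```python
from h import *
print(state()['tcp_pos'],state()['qd'].round(3))
s=save('scene','s24.png'); t=save('top','t24.png')
a=cv2.resize(s['pixels'][130:290,260:450,::-1],(760,640))[:, :]
b=cv2.resize(t['pixels'][110:260,210:430,::-1],(760,518))
cv2.imwrite('pics/s24c.png',cv2.resize(a,(700,590)));cv2.imwrite('pics/t24c.png',b); overlay('o24.png')
for n in ['plug_small_center','hole_small','plug_medium_center','hole_medium','plug_large_center','hole_large']:
    print(n,[(np.round(d['position'],1),round(d['confidence'],2)) for d in tip_of('scene',n)[:2]])
```

```text
[0.52746826 0.20421902 0.2244049 ] [ 0.002  0.003 -0.     0.005 -0.001 -0.001 -0.001]
plug_small_center [(array([217. , 331.6]), 0.54)]
hole_small [(array([215.8, 329.1]), 0.57), (array([256.5, 306.6]), 0.16)]
plug_medium_center [(array([233.2, 321.2]), 0.42)]
hole_medium [(array([228. , 317.6]), 0.95)]
plug_large_center [(array([253.4, 308.1]), 0.82)]
hole_large [(array([252.8, 307.3]), 0.71), (array([192.1, 330.2]), 0.51)]
```

View pics/s24c.png

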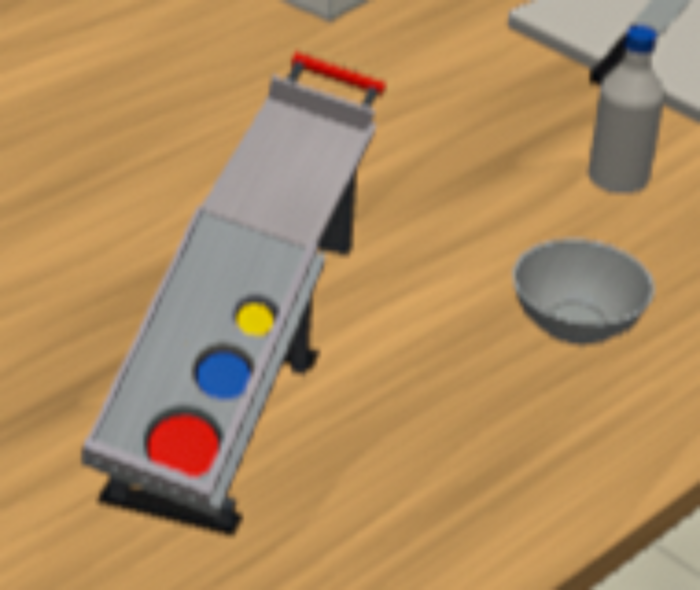

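View pics/o24.png

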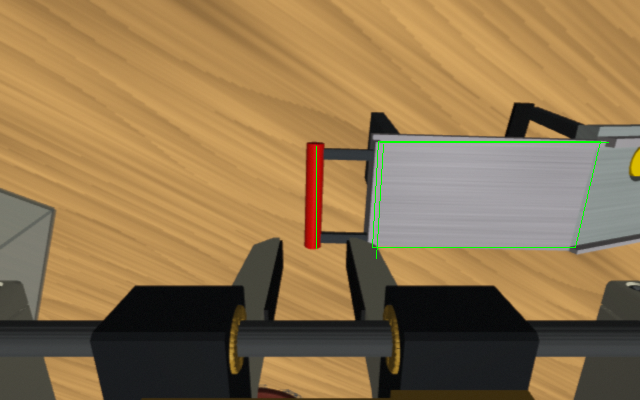

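View pics/t24c.png

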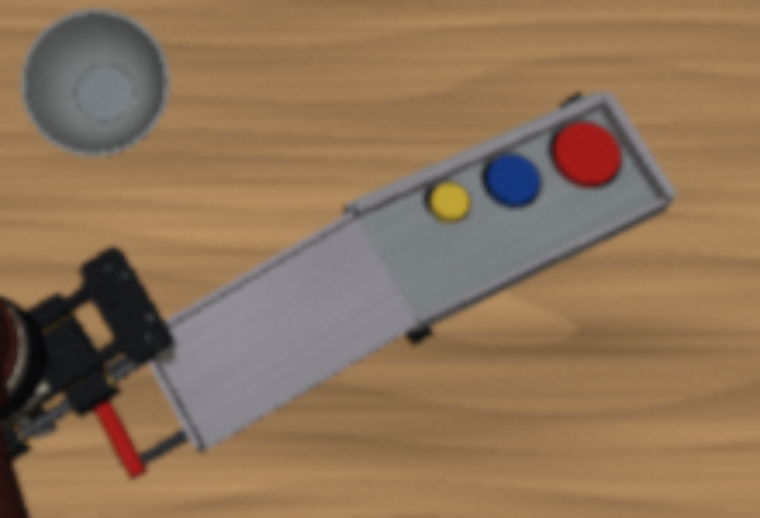

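Run:
```python
from h import *
print(sign_off())
```

```text
the job is handed in; nothing more can be done
None
```

All three plugs ended up in their own holes, the tray is back at rest, and I handed the job in at about 43 s of the 72 s. The sign-off gave no verdict.

- **What I did:** I laid red, blue and yellow in the tray, with red nearest the hinge. I then lifted the tray by its handle to about 0.53 rad at roughly 0.2 rad/s. I lowered it at about the same rate and let go only once it rested on its stop.
- **Last checks:** The scene and top pictures show each plug sunk in its matching hole. The last angle I measured, at the handle, was about 0.015 rad. In the final wrist picture the gripper stands about 90 mm above the handle, touching nothing.
- **Bystanders:** The arm never went near the bowl, bottle or scraper. I checked this only by eye in the pictures; I did not measure their final positions.

**What failed or disagreed:**
- **First grasps on red:** The first two tries closed without gripping it. On the first I lifted too early. On the second the fingertips stood about 11 to 20 mm higher than the interface text says, so they closed over the disc. I went lower from then on.
- **Blue plug:** My first descent drifted about 16 mm off, so I gripped it off-centre. I opened, re-centred and gripped it again.
- **Plug and hole positions:** The networks' image points agreed to 1 to 3 pixels for yellow and red. They were about 6 pixels apart for blue, which I put down to network error because the picture shows blue sunk in its hole.

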